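# Hold a leaning bench post true with a square

## Task

Pick up the orange square and stand its foot on the narrow raised rail of the bench, in line with the rail, with the square's upright facing the leaning wooden post but not yet touching it. Then slide it along the rail to push the sprung post upright, until the foot sits flat on the rail and the square's upright lies flush against the post, and finish there: the program ends with the gripper still gripping the square and holding it pressed into the corner, as the post springs back if let go. Touch the post only with the square, and leave the other things on the table where they are.

Things in the scene. Friction and masses are not known exactly. Their poses are not given: they have to be found in the camera images.
- square: loose orange L-shaped square, 0.3 kg, standing on its foot (113 long, 32 wide, 14 thick). Upright: x -40 to 0, y -10 to 10, z up to 150 mm; 6 mm brace behind it below 60 mm. Origin at the outer corner: underside of the foot, on the upright's flat front face, mid-width. x: out of the front face (pressing direction); the foot runs back to x = -115 mm, front end 2 mm back. z up the upright
- square_grip (a point): good place to grip the upright from above, across its 20 mm thickness (fingers closing along the square's y): 120 mm above the foot's underside (30 mm below the top), 22 mm behind the front face. Axes as the square's
- rail: fixed aluminium rail, 44 mm wide, flat top 60 mm above the table, on blue feet 110 mm wide. Origin on its top, mid-width, at the corner where the front face of the upright post meets the rail. x: along the rail towards the post (pressing direction), z up. The free rail runs back to x = -210 mm; behind the post stands a blue stop block, 50 mm tall, with a black knob
- post: brown wooden post, 44 mm wide, 28 mm deep (x = 0 to 28 mm), 138 mm tall, hinged on the rail. Origin at the bottom edge of its front face, on the hinge axis, the same point as the rail's origin. z up its front face; x into the post, away from the square
- tilt (a joint): lean of the post: 0 is upright, where a stop holds it; it grows as the post leans towards -x of the rail (towards the square). A spring holds it at its most leaning, 0.12 rad (top 16 mm out of upright) and brings it back when let go; pushing it upright takes 2.5 to 4 N near the top
- beaker: loose clear glass beaker, 68 mm across, 85 mm tall; a bystander; origin under its centre
- weight: loose brass lab weight, 50 mm across, 74 mm tall with a small head; a bystander; origin under its centre
- bottle: loose white bottle with a red cap, 60 mm across, 120 mm tall; a bystander; origin under its centre
- dish: loose shallow glass dish, 90 mm across, 16 mm tall; a bystander; origin under its centre

How it is judged:
By the outcome, as a careful person would: the job done as asked, in the order asked, and still so for the second after the job is handed in, while the arm keeps its last pose, push and grip.
It also fails if it takes over 48 s, if anything falls off the work surface, if the arm or the gripper's body presses on something with over 40 N, if the wrist force passes 120 N, or if a joint passes its speed limit or range.

## Robot

A 7-joint arm with a two-finger parallel gripper is mounted at the origin on the work surface. World frame = base frame: x ahead of the robot, y to its left, z up, the work surface at z = 0. Lengths are in m, angles in rad, forces in N, time in s.
With the tool pointing down it reaches from about 0.4 to 0.85 m from the base axis. Payload 10.4 kg.
Tool frame: the origin (TCP) lies between the finger pads; the fingertips stand tip_extent ahead of it and the grasp point (between the pads) lies 2 mm behind it (tip_extent is the distance from the TCP to the fingertips, in m); z points along the fingers, y is the direction in which the jaws open and shut (so a half turn about z gives the same grasp; the last joint's range is limited). The gripper opens to 87 mm and grips with 3 to 60 N. Pads are 19 mm wide; open, the fingers measure 117 mm over their backs; the gripper's body (75 mm by 190 mm) begins 51 mm behind the grasp point.
Start: joints at [1.142, 0.332, -0.065, 1.46, 0.022, 1.35, -0.088], TCP at [0.247, -0.574, 0.21] pointing down, gripper open.
Joint ranges: [-2.6, 2.6], [-0.5, 2.12], [-1.47, 1.34], [0.16, 2.42], [-1.27, 4.41], [0.06, 2.06], [-2.6, 2.6]. Speed limits (rad/s): [2.22, 2.22, 2.79, 2.79, 3.14, 3.14, 3.14].

## Interface

Orientations are given as a unit quaternion [x, y, z, w].
In Python, from bench import read_state, camera, camera_params, close_job, tip_extent gives the robot as it stands. The module is installed in compiled form; this text tells all that it offers.
- The arm moves only by the tool send_rows, never from a script. Its argument "steps" is a list of rows, each a list of 7 numbers: the turn, a rotation vector about the tool's x, y, z in degrees, then the shift along the tool's x, y, z in m, then the gripper's target within -1 to 1 (shut at 1, half-way at 0, fully open at -1). In form: [[ax, ay, az, x, y, z, jaw], ...]. A call has exactly 10 rows; each row shifts and turns the pose as measured when the row begins, along the tool's axes as they then stand; what a row does not reach is not made up. A row lasts 1/10 s, in which the tool goes at most 50 mm and 8.59 degrees, less where a joint would pass 70% of its speed; a pose out of reach is approached as far as the arm can. A call with a gripper value outside its range is refused whole. The fingers move at their own pace and stop on an object; "force" is the grip in N (left out, the last holds). Time passes only in rows, so rows that do not move let the fingers close, or fill a call up. It gives the time, the measured TCP pose, the force and the opening at its end, in the units of the state.
- read_state(): the state, without advancing time (a new reading comes with each control period).
- camera(name): name is "scene" or "top" or "wrist"; returns (picture, depth): 480x640x3 uint8, blue, green, red; 480x640 float32, m along the optical axis (not along the pixel's ray), 0 where there is no reading.
- camera_params(name): a dict with "camera_matrix" (3x3 intrinsics, pixels), "world_from_camera" (4x4, takes a point from camera to world coordinates). Camera axes: x right, y down, z forward; pixel columns grow to the right and rows downward; lengths in m; the calibration is good to about 2 mm. A picture is of the moment at which its call begins: read the wrist's pose just before it. camera_params takes no time and is no camera call; for the wrist camera it gives the pose at the moment of the call.
- close_job(): hands the job in, once; it reports no verdict.
The state is a dict: "time": time; "joint_positions": joint angles; "joint_vel": joint speeds; "joint_torque": joint torques, N m; "ee_pos": TCP position; "eef_rot": TCP orientation; "ft_force": force on the tool from outside, world axes, zero at the start; "torque": the same for the moment, N m; "width": finger opening in m.
Only numpy, scipy, OpenCV 4.12 (cv2) and the standard library are available. Lean on these libraries where they do the work, as an engineer would, in place of code of your own. Each camera call takes 0.05 s, during which the arm holds its last target.

## Working session

There is one attempt and no reset: what is moved stays moved. The work goes in short steps, Python scripts to look and compute and a tool call to move; the robot and the scene stay as the last step left them, time stands still between calls to the robot, and variables do not carry over. Pictures are saved under pics/ and viewed, and the job is handed in when it is done.

Besides the shell and the picture viewer there is one more tool, called after ">>>" by a JSON object that holds its "api" and its "payload", one argument or row to a line. send_rows: Moves the arm, as the interface text tells. Its arguments: {"type":"object","properties":{"steps":{"type":"array"},"force":{"type":"number"}},"required":["steps"]}

```bash
mkdir -p pics
python3 - <<'E'
from bench import *
import bench,cv2,numpy as np
s=read_state();print({k:np.round(v,4).tolist() for k,v in s.items()})
print(tip_extent)
for n in("scene","top","wrist"):
    p=camera_params(n);im,d=camera(n);cv2.imwrite(f"pics/{n}0.png",im);np.save(f"pics/{n}0.npy",d)
    print(n,np.round(p["camera_matrix"],1).tolist(),np.round(p["world_from_camera"],3).tolist())
E
```

```text
{'time': 0.0, 'joint_positions': [1.1424, 0.3329, -0.0647, 1.4609, 0.0216, 1.3499, -0.0885], 'joint_vel': [-0.0004, 0.001, 0.0008, 0.0002, 0.0003, 0.0017, 0.0009], 'joint_torque': [0.001, -62.3245, 0.0254, -38.9901, -0.0614, 0.0397, 0.0001], 'ee_pos': [0.2466, -0.5739, 0.2097], 'eef_rot': [0.9795, 0.2015, -0.0002, -0.0007], 'ft_force': [0.1432, -0.0485, -0.3271], 'torque': [-0.014, 0.026, 0.0249], 'width': 0.0868}
0.017
scene [[468.0, 0.0, 312.7], [0.0, 468.0, 244.7], [0.0, 0.0, 1.0]] [[0.325, 0.524, -0.787, 1.316], [0.945, -0.161, 0.283, -0.251], [0.022, -0.837, -0.547, 0.669], [0.0, 0.0, 0.0, 1.0]]
top [[473.9, 0.0, 319.3], [0.0, 473.9, 238.7], [0.0, 0.0, 1.0]] [[-0.02, -0.995, 0.101, 0.397], [-1.0, 0.021, 0.01, 0.045], [-0.012, -0.101, -0.995, 0.978], [0.0, 0.0, 0.0, 1.0]]
wrist [[372.4, 0.0, 313.5], [0.0, 372.4, 242.0], [0.0, 0.0, 1.0]] [[0.396, -0.888, -0.233, 0.31], [-0.918, -0.384, -0.1, -0.548], [-0.0, 0.253, -0.967, 0.384], [0.0, 0.0, 0.0, 1.0]]
```

View pics/scene0.png

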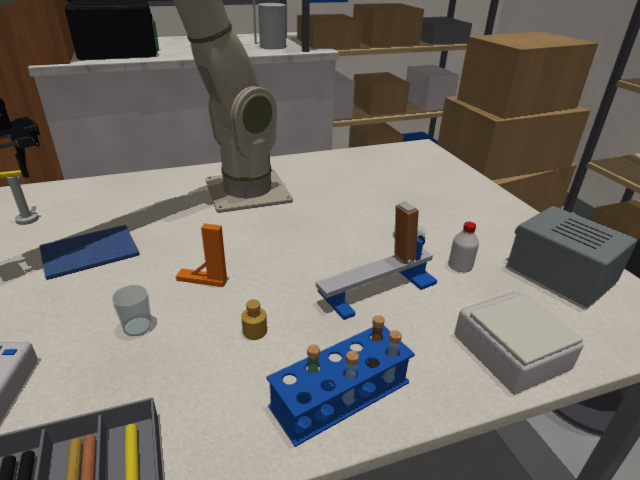

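View pics/top0.png

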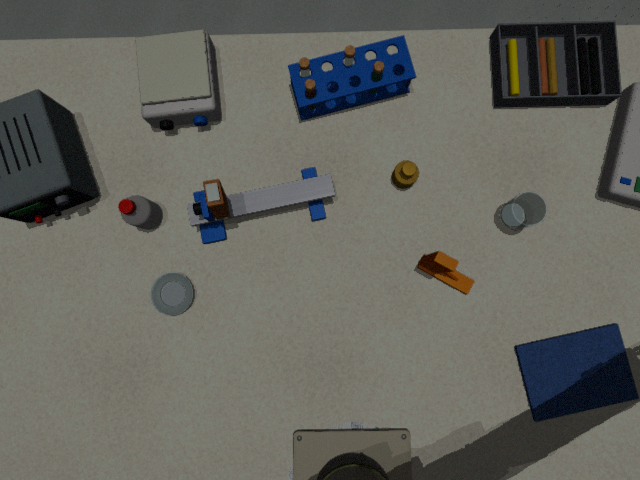

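View pics/wrist0.png

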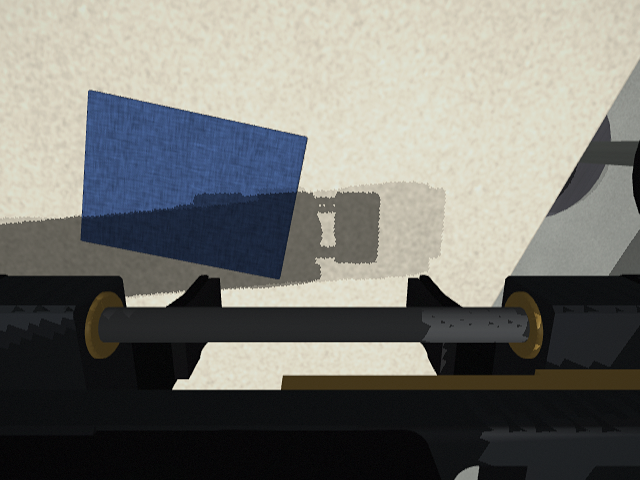

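The top view shows the square at about (440,270), with its foot running to lower right (472,288). The rail runs from (333,187) to the post at (215,200), and the post leans towards the square. Next I measure these.

```bash
cat > h.py <<'E'
import numpy as np,cv2
from bench import *
def pts(n,im,d,mask,P=None):
    P=P or camera_params(n);K=P["camera_matrix"];T=P["world_from_camera"]
    v,u=np.nonzero(mask&(d>0));z=d[v,u]
    c=np.c_[(u-K[0,2])/K[0,0]*z,(v-K[1,2])/K[1,1]*z,z,np.ones(len(z))]
    return (np.asarray(T)@c.T).T[:,:3],u,v
def ray(n,uv,z,P=None):
    P=P or camera_params(n);K=P["camera_matrix"];T=np.asarray(P["world_from_camera"])
    uv=np.atleast_2d(uv).astype(float)
    d=np.c_[(uv[:,0]-K[0,2])/K[0,0],(uv[:,1]-K[1,2])/K[1,1],np.ones(len(uv))]@T[:3,:3].T
    o=T[:3,3];return o+d*((z-o[2])/d[:,2])[:,None]
def orange(im):
    h=cv2.cvtColor(im,cv2.COLOR_BGR2HSV);return (h[...,0]>6)&(h[...,0]<18)&(h[...,1]>200)&(h[...,2]>60)
E
python3 - <<'E'
from h import *
for n in("top","scene"):
    im=cv2.imread(f"pics/{n}0.png");d=np.load(f"pics/{n}0.npy")
    m=orange(im)
    b=np.zeros_like(m)
    if n=="top": b[235:310,400:490]=1
    else: b[215:295,170:235]=1
    m&=b
    p,u,v=pts(n,im,d,m)
    print(n,m.sum(),np.histogram(p[:,2],bins=np.arange(-.01,.18,.01)))
    for lo,hi in((.005,.022),(.14,.16)):
        q=p[(p[:,2]>lo)&(p[:,2]<hi)]
        if len(q)>5:
            r=cv2.minAreaRect((q[:,:2]*1000).astype(np.float32));print(len(q),r,q.mean(0),cv2.boxPoints(r).round(1).tolist())
    # rail top, post
    if n=="top":
        b=np.zeros_like(m);b[165:245,185:340]=1
        p,u,v=pts(n,im,d,b)
        print(np.histogram(p[:,2],bins=np.arange(-.01,.24,.01)))
        for lo,hi in((.052,.068),(.185,.21)):
            k=(p[:,2]>lo)&(p[:,2]<hi)&((u>232)if lo<.1 else True);q=p[k]
            r=cv2.minAreaRect((q[:,:2]*1000).astype(np.float32));print(len(q),r,q.mean(0),cv2.boxPoints(r).round(1).tolist())
    cv2.imwrite(f"pics/z{n}.png",cv2.resize(im[160:310,180:500] if n=="top" else im[190:330,160:460],None,fx=2.4,fy=2.4,interpolation=2))
E
```

```text
top 759 (array([  0,  14, 456,  14,  14,   9,   0,   0,   0,   0,   0,   0,   0,
         0,   3, 102, 142,   0]), array([-0.01,  0.  ,  0.01,  0.02,  0.03,  0.04,  0.05,  0.06,  0.07,
        0.08,  0.09,  0.1 ,  0.11,  0.12,  0.13,  0.14,  0.15,  0.16,
        0.17]))
469 ((418.44342041015625, -199.65989685058594), (110.52691650390625, 30.448974609375), 59.694732666015625) [ 0.40588603 -0.21388544  0.01453346] [[377.3999938964844, -239.6999969482422], [403.70001220703125, -255.10000610351562], [459.5, -159.60000610351562], [433.20001220703125, -144.3000030517578]]
244 ((437.84014892578125, -166.65240478515625), (39.96515655517578, 18.594175338745117), 59.99290466308594) [ 0.43751139 -0.16597933  0.15018027] [[419.79998779296875, -179.3000030517578], [435.8999938964844, -188.60000610351562], [455.8999938964844, -154.0], [439.79998779296875, -144.6999969482422]]
(array([3563, 4181,  818,   15,    0,   38, 1310, 1389,   37,   36,   45,
        191,  104,   21,   25,   21,   26,   27,   24,   31,  394,   49,
          0,    0]), array([-0.01,  0.  ,  0.01,  0.02,  0.03,  0.04,  0.05,  
[... 903 characters left out ...]
06,  0.07,
        0.08,  0.09,  0.1 ,  0.11,  0.12,  0.13,  0.14,  0.15,  0.16,
        0.17]))
445 ((423.57635498046875, -198.9727325439453), (112.58616638183594, 33.20711898803711), 58.86599349975586) [ 0.42737289 -0.20426384  0.01370339] [[380.29998779296875, -238.60000610351562], [408.70001220703125, -255.6999969482422], [466.8999938964844, -159.39999389648438], [438.5, -142.1999969482422]]
147 ((442.65374755859375, -168.3382568359375), (38.29364776611328, 22.118526458740234), 58.26121520996094) [ 0.44554859 -0.16798382  0.14783903] [[423.20001220703125, -178.8000030517578], [442.0, -190.39999389648438], [462.1000061035156, -157.89999389648438], [443.29998779296875, -146.1999969482422]]
```

Depth and colour put the square's x axis at about 60°, with its top centre near (0.438,-0.167). The rail's x axis is at about 100.9° and its origin is near (0.5588,0.2318,0.060). First move: turn and rise.

>>> {"api": "send_rows", "payload": {
  "steps": [
    [0, 0, -3.7, 0, 0, -0.01, -1],
    [0, 0, -3.7, 0, 0, -0.01, -1],
    [0, 0, -3.7, 0, 0, -0.01, -1],
    [0, 0, -3.7, 0, 0, -0.01, -1],
    [0, 0, -3.7, 0, 0, -0.01, -1],
    [0, 0, -3.7, 0, 0, -0.01, -1],
    [0, 0, -3.7, 0, 0, -0.01, -1],
    [0, 0, -3.7, 0, 0, -0.01, -1],
    [0, 0, -3.7, 0, 0, -0.01, -1],
    [0, 0, -3.7, 0, 0, -0.01, -1]
  ],
  "force": 30
}}

```text
time: 1.15
ee_pos: [0.2456, -0.5721, 0.308]
eef_rot: [0.859, 0.513, 0.0, -0.006]
ft_force: [0.6, 0.3, -0.7]
width: 0.0868
```

```bash
cat >> h.py <<'E'
from scipy.spatial.transform import Rotation as R
def go(pos,yaw=None):
    "remaining move in tool axes to TCP pos, tool down, tool x at yaw deg"
    s=read_state();Rt=R.from_quat(s["eef_rot"]);p=np.asarray(s["ee_pos"])
    M=Rt.as_matrix();print("t",round(s["time"],2),"tcp",p.round(4),"yaw",np.degrees(np.arctan2(M[1,0],M[0,0])).round(2),"F",np.round(s["ft_force"],1),"w",round(s["width"],4),"q1,7",np.round(s["joint_positions"],2))
    print("shift",(M.T@(np.asarray(pos)-p)).round(4),end=" ")
    if yaw is not None:
        a=np.radians(yaw);G=np.c_[[np.cos(a),np.sin(a),0],[np.sin(a),-np.cos(a),0],[0,0,-1]]
        print("turn",np.degrees((Rt.inv()*R.from_matrix(G)).as_rotvec()).round(2))
E
python3 -c "
from h import *
go([.403,-.228,.30],60)"
```

```text
t 1.15 tcp [ 0.2456 -0.5721  0.308 ] yaw 61.69 F [ 0.6  0.3 -0.7] w 0.0868 q1,7 [ 1.2   0.31 -0.15  1.29  0.04  1.56  0.57]
shift [ 0.3775 -0.0246  0.0107] turn [-0.55 -0.37  1.69]
```

>>> {"api": "send_rows", "payload": {
  "steps": [
    [0, 0, 0.2, 0.038, -0.0025, 0.001, -1],
    [0, 0, 0.2, 0.038, -0.0025, 0.001, -1],
    [0, 0, 0.2, 0.038, -0.0025, 0.001, -1],
    [0, 0, 0.2, 0.038, -0.0025, 0.001, -1],
    [0, 0, 0.2, 0.038, -0.0025, 0.001, -1],
    [0, 0, 0.2, 0.038, -0.0025, 0.001, -1],
    [0, 0, 0.2, 0.038, -0.0025, 0.001, -1],
    [0, 0, 0.2, 0.038, -0.0025, 0.001, -1],
    [0, 0, 0.2, 0.038, -0.0025, 0.001, -1],
    [0, 0, 0.2, 0.038, -0.0025, 0.001, -1]
  ]
}}

```text
time: 2.15
ee_pos: [0.4105, -0.2197, 0.2979]
eef_rot: [0.87, 0.494, -0.001, -0.006]
ft_force: [0.7, -0.5, 0.2]
width: 0.0871
```

Run:
```python
from h import *
go([.403,-.228,.30],60)
P=camera_params("wrist");im,d=camera("wrist");cv2.imwrite("pics/w1.png",im)
m=orange(im);p,u,v=pts("wrist",im,d,m,P)
for lo,hi in((.005,.022),(.14,.16)):
    q=p[(p[:,2]>lo)&(p[:,2]<hi)]
    if len(q)>5:
        r=cv2.minAreaRect((q[:,:2]*1000).astype(np.float32));print(len(q),r,np.median(q,0),cv2.boxPoints(r).round(1).tolist())
```

```text
t 2.15 tcp [ 0.4105 -0.2197  0.2979] yaw 59.18 F [ 0.7 -0.5  0.2] w 0.0871 q1,7 [ 0.86 -0.02 -0.45  1.69 -0.02  1.49 -0.13]
shift [-0.011  -0.0022 -0.0021] turn [-0.71 -0.21 -0.82]
757 ((410.50213623046875, -216.6794891357422), (67.26412963867188, 30.212120056152344), 59.60955810546875) [ 0.40370428 -0.22064977  0.01411574] [[380.5, -238.0], [406.5, -253.3000030517578], [440.5, -195.3000030517578], [414.5, -180.0]]
301 ((438.2738342285156, -168.73513793945312), (38.89912033081055, 19.487070083618164), 59.599849700927734) [ 0.43047488 -0.1779817   0.15001957] [[420.0, -180.60000610351562], [436.79998779296875, -190.39999389648438], [456.5, -156.89999389648438], [439.70001220703125, -147.0]]
```

View pics/w1.png

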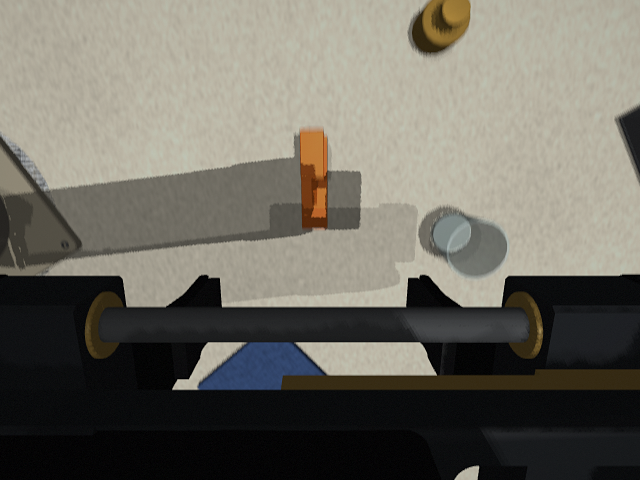

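The wrist view shows the upright's top at about (313,140), with the foot running down to (315,228). Two cameras agree within 2 mm: upright centre (0.438,-0.168), yaw 59.7°. Next I move above it.

```bash
python3 -c "
from h import *
go([.437,-.1695,.22],59.7)"
```

```text
t 2.2 tcp [ 0.4137 -0.213   0.2981] yaw 59.62 F [2.1 7.3 0.6] w 0.0871 q1,7 [ 0.86 -0.03 -0.46  1.69 -0.02  1.49 -0.13]
shift [ 0.0489 -0.0009  0.0784] turn [-0.69 -0.34 -0.08]
```

>>> {"api": "send_rows", "payload": {
  "steps": [
    [-0.1, -0.1, 0, 0.006, 0, 0.009, -1],
    [-0.1, -0.1, 0, 0.006, 0, 0.009, -1],
    [-0.1, -0.1, 0, 0.006, 0, 0.009, -1],
    [-0.1, 0, 0, 0.006, 0, 0.009, -1],
    [-0.1, 0, 0, 0.006, 0, 0.009, -1],
    [-0.1, 0, 0, 0.006, 0, 0.009, -1],
    [-0.1, 0, 0, 0.006, 0, 0.009, -1],
    [0, 0, 0, 0.006, 0, 0.009, -1],
    [0, 0, 0, 0.001, 0, 0.006, -1],
    [0, 0, 0, 0, 0, 0, -1]
  ]
}}

```text
time: 3.2
ee_pos: [0.4383, -0.1685, 0.2113]
eef_rot: [0.868, 0.496, -0.001, -0.001]
ft_force: [0.1, -0.8, 0.8]
width: 0.087
```

```bash
python3 -c "
from h import *
go([.437,-.1695,.118],59.7)"
```

```text
t 3.2 tcp [ 0.4383 -0.1685  0.2113] yaw 59.52 F [ 0.1 -0.8  0.8] w 0.087 q1,7 [ 0.79  0.02 -0.52  1.83  0.01  1.3  -0.26]
shift [-0.0015 -0.0004  0.0933] turn [-0.13  0.03 -0.18]
```

>>> {"api": "send_rows", "payload": {
  "steps": [
    [0, 0, -0.2, -0.0015, -0.0005, 0.012, -1],
    [0, 0, 0, 0, 0, 0.012, -1],
    [0, 0, 0, 0, 0, 0.012, -1],
    [0, 0, 0, 0, 0, 0.012, -1],
    [0, 0, 0, 0, 0, 0.012, -1],
    [0, 0, 0, 0, 0, 0.012, -1],
    [0, 0, 0, 0, 0, 0.01, -1],
    [0, 0, 0, 0, 0, 0.006, -1],
    [0, 0, 0, 0, 0, 0.002, -1],
    [0, 0, 0, 0, 0, 0, -1]
  ]
}}

```text
time: 4.2
ee_pos: [0.4363, -0.1703, 0.1129]
eef_rot: [0.867, 0.497, -0.001, -0.001]
ft_force: [0.4, -0.0, 0.3]
width: 0.087
```

Run:
```python
from h import *
go([.437,-.1695,.118],59.7)
im,d=camera("wrist");cv2.imwrite("pics/w2.png",im)
```

```text
t 4.2 tcp [ 0.4363 -0.1703  0.1129] yaw 59.67 F [ 0.4 -0.   0.3] w 0.087 q1,7 [ 0.78  0.11 -0.53  1.96  0.06  1.09 -0.3 ]
shift [ 0.001   0.0002 -0.0051] turn [-0.17  0.03 -0.03]
```

View pics/w2.png

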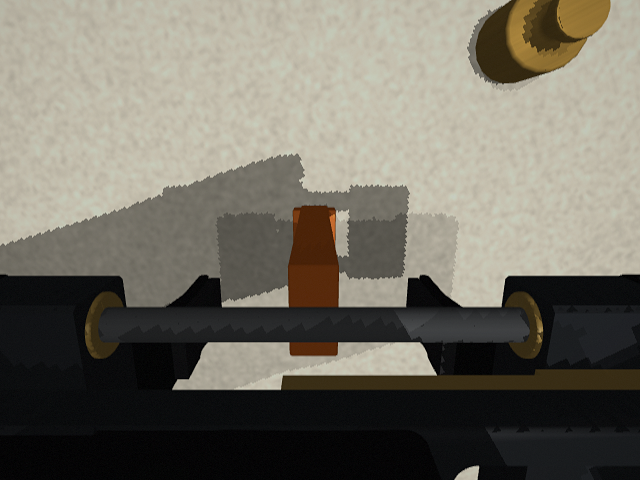

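The upright (288–338, 205–355) sits centred between the open fingers. I rise 5 mm and then grip.

>>> {"api": "send_rows", "payload": {
  "steps": [
    [0, 0, 0, 0.001, 0, -0.003, -1],
    [0, 0, 0, 0, 0, -0.001, -1],
    [0, 0, 0, 0, 0, 0, 1],
    [0, 0, 0, 0, 0, 0, 1],
    [0, 0, 0, 0, 0, 0, 1],
    [0, 0, 0, 0, 0, 0, 1],
    [0, 0, 0, 0, 0, 0, 1],
    [0, 0, 0, 0, 0, 0, 1],
    [0, 0, 0, 0, 0, 0, 1],
    [0, 0, 0, 0, 0, 0, 1]
  ],
  "force": 40
}}

```text
time: 5.25
ee_pos: [0.438, -0.1698, 0.1191]
eef_rot: [0.868, 0.497, -0.0, 0.0]
ft_force: [-0.0, -0.3, -0.9]
width: 0.0309
```

```bash
python3 -c "
from h import *
go([.437,-.1695,.118],59.7)"
```

```text
t 5.25 tcp [ 0.438  -0.1698  0.1191] yaw 59.66 F [-0.  -0.3 -0.9] w 0.0309 q1,7 [ 0.78  0.1  -0.53  1.95  0.06  1.1  -0.3 ]
shift [-0.0002 -0.001   0.0011] turn [ 0.03  0.03 -0.04]
```

>>> {"api": "send_rows", "payload": {
  "steps": [
    [0, 0, 0, 0, 0, 0, 1],
    [0, 0, 0, 0, 0, 0, 1],
    [0, 0, 0, 0, 0, 0, 1],
    [0, 0, 0, 0, 0, 0, 1],
    [0, 0, 0, 0, 0, 0, 1],
    [0, 0, 0, 0, 0, 0, 1],
    [0, 0, 0, 0, 0, -0.002, 1],
    [0, 0, 0, 0, 0, -0.005, 1],
    [0, 0, 0, 0, 0, -0.01, 1],
    [0, 0, 0, 0, 0, -0.01, 1]
  ]
}}

```text
time: 6.25
ee_pos: [0.4362, -0.1691, 0.1459]
eef_rot: [0.867, 0.498, -0.001, -0.002]
ft_force: [0.2, -1.3, -3.1]
width: 0.0195
```

```bash
python3 -c "
from h import *
go([.437,-.1695,.28],59.7)"
```

```text
t 6.25 tcp [ 0.4362 -0.1691  0.1459] yaw 59.67 F [ 0.2 -1.3 -3.1] w 0.0195 q1,7 [ 0.79  0.07 -0.53  1.92  0.04  1.17 -0.29]
shift [-1.000e-04  3.000e-04 -1.341e-01] turn [-0.26  0.04 -0.03]
```

The grip holds: width 19.5 mm, and the 3 N load matches the square. Next I lift and turn to the rail heading.

>>> {"api": "send_rows", "payload": {
  "steps": [
    [0, 0, 0, 0, 0, -0.014, 1],
    [0, 0, 0, 0, 0, -0.014, 1],
    [0, 0, -5.2, 0, 0, -0.014, 1],
    [0, 0, -5.2, 0, 0, -0.014, 1],
    [0, 0, -5.2, 0, 0, -0.014, 1],
    [0, 0, -5.2, 0, 0, -0.014, 1],
    [0, 0, -5.2, 0, 0, -0.014, 1],
    [0, 0, -5.2, 0, 0, -0.014, 1],
    [0, 0, -5.2, 0, 0, -0.01, 1],
    [0, 0, -4.8, 0, 0, -0.005, 1]
  ]
}}

```text
time: 7.25
ee_pos: [0.437, -0.1685, 0.2879]
eef_rot: [0.626, 0.78, -0.0, 0.002]
ft_force: [1.0, 0.1, -3.7]
width: 0.0195
```

Run:
```python
from h import *
go([.5743,.1513,.27],100.9)
```

```text
t 7.25 tcp [ 0.437  -0.1685  0.2879] yaw 102.5 F [ 1.   0.1 -3.7] w 0.0195 q1,7 [ 0.81 -0.03 -0.52  1.71 -0.01  1.46  0.51]
shift [0.2825 0.2033 0.0176] turn [0.1  0.14 1.61]
```

>>> {"api": "send_rows", "payload": {
  "steps": [
    [0, 0, 0.2, 0.02, 0.014, 0.001, 1],
    [0, 0, 0.2, 0.034, 0.024, 0.002, 1],
    [0, 0, 0.2, 0.034, 0.024, 0.002, 1],
    [0, 0, 0.2, 0.034, 0.024, 0.002, 1],
    [0, 0, 0.2, 0.034, 0.024, 0.002, 1],
    [0, 0, 0.2, 0.034, 0.024, 0.002, 1],
    [0, 0, 0.2, 0.034, 0.024, 0.002, 1],
    [0, 0, 0.2, 0.026, 0.02, 0.002, 1],
    [0, 0, 0, 0.014, 0.01, 0.002, 1],
    [0, 0, 0, 0.004, 0.003, 0, 1]
  ]
}}

```text
time: 8.25
ee_pos: [0.5739, 0.1412, 0.28]
eef_rot: [0.639, 0.769, 0.002, 0.006]
ft_force: [0.2, -0.4, -2.6]
width: 0.0196
```

Run:
```python
from h import *
go([.5743,.1513,.27],100.9)
for n in("wrist","top","scene"):
    P=camera_params(n);im,d=camera(n);cv2.imwrite(f"pics/{n}3.png",im);np.save(f"pics/{n}3.npy",d)
    np.save(f"pics/{n}3P.npy",P,allow_pickle=True)
```

```text
t 8.25 tcp [0.5739 0.1412 0.28  ] yaw 100.53 F [ 0.2 -0.4 -2.6] w 0.0196 q1,7 [ 0.31  0.32 -0.8   1.42  0.24  1.49 -0.3 ]
shift [0.0099 0.0022 0.0099] turn [ 0.56  0.37 -0.36]
```

View pics/wrist3.png

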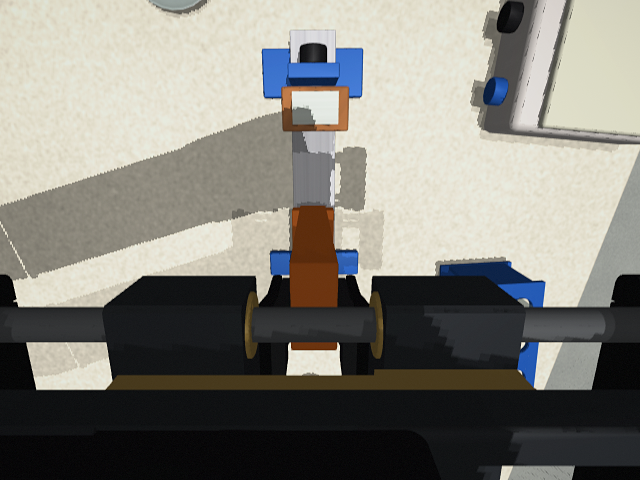

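View pics/scene3.png

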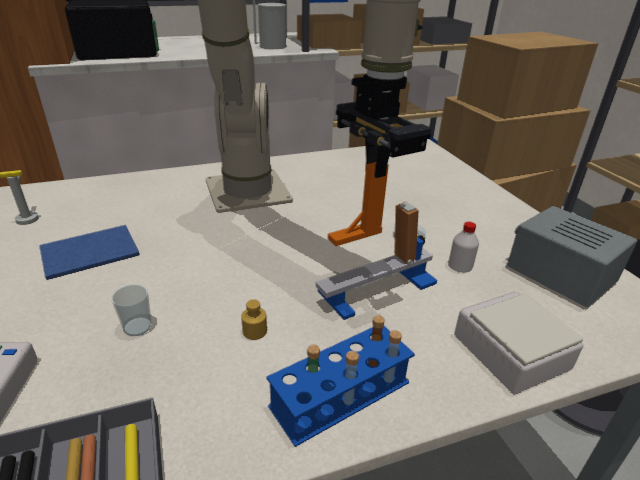

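View pics/top3.png

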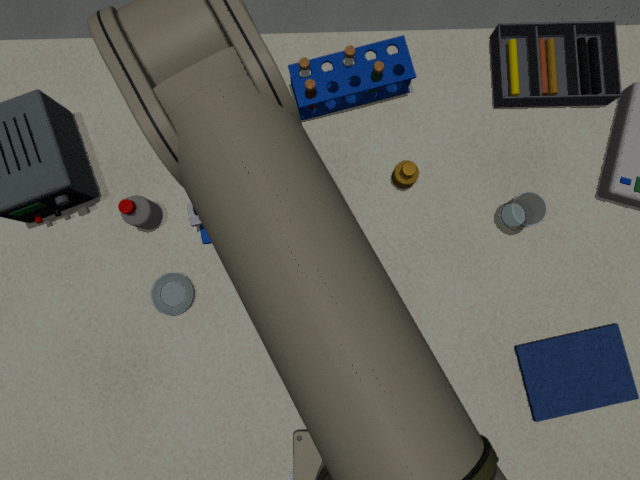

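The wrist view looks straight along the rail: post top at (315,108), upright at (313,270), aligned with the rail. The other objects haven't moved. I re-measure the rail and post from the wrist camera.

Run:
```python
from h import *
im=cv2.imread("pics/wrist3.png");d=np.load("pics/wrist3.npy");P=np.load("pics/wrist3P.npy",allow_pickle=True).item()
b=np.zeros(d.shape,bool);b[20:204,255:370]=1
p,u,v=pts("wrist",im,d,b,P)
for nm,lo,hi,k0 in(("rail",.054,.066,v>135),("post",.185,.21,v>0)):
    q=p[(p[:,2]>lo)&(p[:,2]<hi)&k0];r=cv2.minAreaRect((q[:,:2]*1000).astype(np.float32))
    print(nm,len(q),r,np.median(q[:,2]),cv2.boxPoints(r).round(1).tolist())
m=orange(im)|((im[...,2]>60)&(im[...,0]<30));b[:]=0;b[200:360,280:345]=1
p,u,v=pts("wrist",im,d,m&b,P)
print(np.histogram(p[:,2],bins=np.arange(.1,.36,.02)))
q=p[(p[:,2]>.302)&(p[:,2]<.32)];r=cv2.minAreaRect((q[:,:2]*1000).astype(np.float32));print(len(q),r,np.median(q,0),cv2.boxPoints(r).round(1).tolist())
# scene: orange, foot heights
im=cv2.imread("pics/scene3.png");d=np.load("pics/scene3.npy");m=orange(im);b[:]=0;b[150:250,320:395]=1
p,u,v=pts("scene",im,d,m&b);print("scene z min",np.percentile(p[:,2],[0,1,5,10]),np.histogram(p[:,2],bins=np.arange(.14,.3,.01)))
a=np.radians(100.9);ex=np.array([np.cos(a),np.sin(a),0]);s=read_state();print("x along rel tcp",np.percentile((p-s["ee_pos"])@ex,[0,1,99,100]))
```

```text
rail 2876 ((568.6077880859375, 180.410400390625), (43.856468200683594, 69.26350402832031), 11.219782829284668) 0.060141045023404616 [[540.4000244140625, 210.10000610351562], [553.7999877929688, 142.1999969482422], [596.9000244140625, 150.6999969482422], [583.4000244140625, 218.60000610351562]]
post 2988 ((559.0639038085938, 228.7831268310547), (43.95690155029297, 27.793806076049805), 11.04212474822998) 0.1975740274250544 [[534.7999877929688, 238.1999969482422], [540.2000122070312, 210.89999389648438], [583.2999877929688, 219.39999389648438], [578.0, 246.60000610351562]]
(array([   0,    0,    0,  351,  135,  172,  202,  283,  368,  514, 2730,
          0]), array([0.1 , 0.12, 0.14, 0.16, 0.18, 0.2 , 0.22, 0.24, 0.26, 0.28, 0.3 ,
       0.32, 0.34]))
2679 ((573.1965942382812, 142.7895050048828), (19.67607879638672, 40.13688659667969), 10.910855293273926) [0.57172745 0.152891   0.31081149] [[559.7000122070312, 160.60000610351562], [567.2999877929688, 121.19999694824219], [586.7000122070312, 124.9000015258789], [579.0999755859375, 164.39999389648438]]
scene z min [0.16240591 0.16508597 0.16875584 0.17278668] (array([  0,   0, 119, 441, 113, 105, 102,  97,  86,  88,  91,  96,  90,
        95,  91]), array([0.14, 0.15, 0.16, 0.17, 0.18, 0.19, 0.2 , 0.21, 0.22, 0.23, 0.24,
       0.25, 0.26, 0.27, 0.28, 0.29]))
x along rel tcp [-0.09359827 -0.09250519  0.02087119  0.02301842]
```

Wrist and top views agree: rail yaw 101.0°, origin ≈ (0.5587,0.2314,0.060). The foot's underside is about 119 mm below the TCP, so contact should come at TCP z ≈ 0.179. I lower to 0.19 at rail x = -82 mm.

```bash
python3 -c "
from h import *
go([.5743,.1509,.19],101)"
```

```text
t 8.4 tcp [0.5739 0.1382 0.2802] yaw 100.36 F [-0.8 -0.6 -3.6] w 0.0196 q1,7 [ 0.31  0.31 -0.8   1.42  0.24  1.49 -0.3 ]
shift [0.0131 0.0018 0.0901] turn [ 0.59  0.48 -0.64]
```

>>> {"api": "send_rows", "payload": {
  "steps": [
    [0.1, 0.1, -0.2, 0.003, 0.001, 0.008, 1],
    [0.1, 0.1, -0.2, 0.003, 0.001, 0.012, 1],
    [0.1, 0.1, -0.2, 0.003, 0, 0.012, 1],
    [0.1, 0.1, 0, 0.002, 0, 0.012, 1],
    [0.1, 0.1, 0, 0.001, 0, 0.012, 1],
    [0.1, 0, 0, 0, 0, 0.012, 1],
    [0, 0, 0, 0, 0, 0.008, 1],
    [0, 0, 0, 0, 0, 0.004, 1],
    [0, 0, 0, 0, 0, 0.001, 1],
    [0, 0, 0, 0, 0, 0, 1]
  ]
}}

```text
time: 9.4
ee_pos: [0.5733, 0.1451, 0.1913]
eef_rot: [0.639, 0.77, -0.002, -0.0]
ft_force: [0.2, -0.5, -3.8]
width: 0.02
```

```bash
python3 -c "
from h import *
go([.5743,.1509,.179],101)"
```

```text
t 9.4 tcp [0.5733 0.1451 0.1913] yaw 100.62 F [ 0.2 -0.5 -3.8] w 0.02 q1,7 [ 0.3   0.37 -0.79  1.54  0.27  1.34 -0.33]
shift [0.0056 0.0021 0.0122] turn [-0.18  0.12 -0.38]
```

>>> {"api": "send_rows", "payload": {
  "steps": [
    [-0.1, 0, -0.2, 0, 0.001, 0, 1],
    [-0.1, 0.1, -0.2, 0, 0.001, 0, 1],
    [0, 0, -0.1, 0, 0.0005, 0.002, 1],
    [0, 0, 0, 0, 0, 0.002, 1],
    [0, 0, 0, 0, 0, 0.002, 1],
    [0, 0, 0, 0, 0, 0.002, 1],
    [0, 0, 0, 0, 0, 0.001, 1],
    [0, 0, 0, 0, 0, 0.001, 1],
    [0, 0, 0, 0, 0, 0, 1],
    [0, 0, 0, 0, 0, 0, 1]
  ]
}}

```text
time: 10.4
ee_pos: [0.5769, 0.1459, 0.1819]
eef_rot: [0.635, 0.772, 0.001, 0.001]
ft_force: [-0.0, 0.6, -2.6]
width: 0.0201
```

```bash
python3 -c "
from h import *
go([.5743,.1509,.179],101)"
```

```text
t 10.4 tcp [0.5769 0.1459 0.1819] yaw 101.16 F [-0.   0.6 -2.6] w 0.0201 q1,7 [ 0.3   0.38 -0.79  1.55  0.28  1.32 -0.33]
shift [ 0.0054 -0.0015  0.0029] turn [0.19 0.02 0.16]
```

>>> {"api": "send_rows", "payload": {
  "steps": [
    [0.1, 0, 0.1, 0, -0.001, 0, 1],
    [0.1, 0, 0, 0, -0.0003, 0.001, 1],
    [0, 0, 0, 0, 0, 0.001, 1],
    [0, 0, 0, 0, 0, 0.001, 1],
    [0, 0, 0, 0, 0, 0.001, 1],
    [0, 0, 0, 0, 0, 0.001, 1],
    [0, 0, 0, 0, 0, 0.0005, 1],
    [0, 0, 0, 0, 0, 0.0005, 1],
    [0, 0, 0, 0, 0, 0, 1],
    [0, 0, 0, 0, 0, 0, 1]
  ]
}}

```text
time: 11.4
ee_pos: [0.5763, 0.1462, 0.1791]
eef_rot: [0.636, 0.772, 0.001, 0.001]
ft_force: [-1.1, 0.3, 1.3]
width: 0.0196
```

Run:
```python
from h import *
go([.5743,.1509,.179],101)
for n in("wrist","scene"):
    im,d=camera(n);cv2.imwrite(f"pics/{n}4.png",im);
cv2.imwrite("pics/z4.png",cv2.resize(im[110:330,290:470],None,fx=2.7,fy=2.7,interpolation=2))
```

```text
t 11.4 tcp [0.5763 0.1462 0.1791] yaw 101.05 F [-1.1  0.3  1.3] w 0.0196 q1,7 [ 0.3   0.39 -0.79  1.56  0.28  1.31 -0.33]
shift [ 0.005  -0.0011  0.0001] turn [0.17 0.06 0.05]
```

View pics/z4.png

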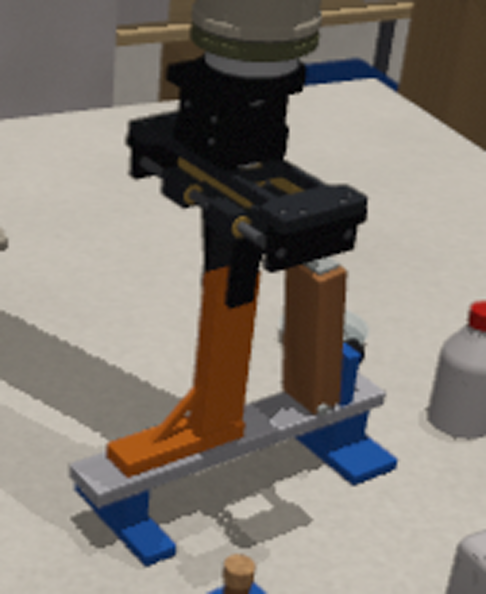

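View pics/wrist4.png

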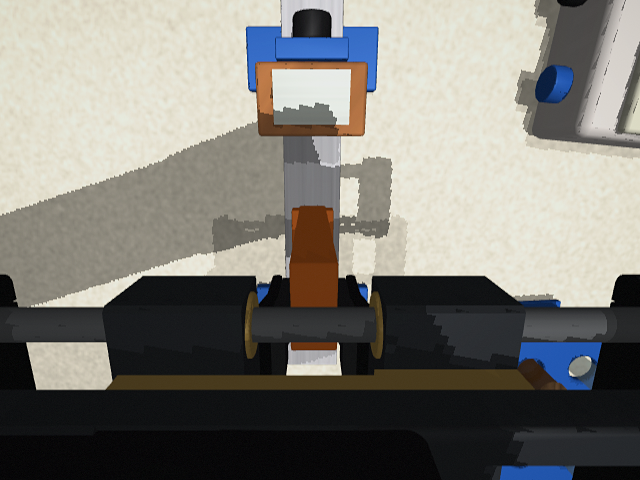

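The foot stands on the rail, in line with it, about 45 mm short of the post. Contact load is about 4 N and the foot sits centred at (313,250) in the wrist view. I start sliding and stop before contact.

>>> {"api": "send_rows", "payload": {
  "steps": [
    [0.1, 0, 0, 0.003, -0.0006, 0.0005, 1],
    [0, 0, 0, 0.004, -0.0003, 0.0005, 1],
    [0, 0, 0, 0.004, 0, 0.0005, 1],
    [0, 0, 0, 0.004, 0, 0.0005, 1],
    [0, 0, 0, 0.004, 0, 0.0005, 1],
    [0, 0, 0, 0.004, 0, 0.0005, 1],
    [0, 0, 0, 0.004, 0, 0.0005, 1],
    [0, 0, 0, 0.004, 0, 0.0005, 1],
    [0, 0, 0, 0.003, 0, 0.0005, 1],
    [0, 0, 0, 0.002, 0, 0.0005, 1]
  ]
}}

```text
time: 12.5
ee_pos: [0.5727, 0.1714, 0.18]
eef_rot: [0.64, 0.768, -0.004, 0.009]
ft_force: [-2.4, -3.1, 5.5]
width: 0.0196
```

Run:
```python
from h import *
go([.5629,.2098,.179],101)
```

```text
t 12.5 tcp [0.5727 0.1714 0.18  ] yaw 100.44 F [-2.4 -3.1  5.5] w 0.0196 q1,7 [ 0.24  0.39 -0.79  1.55  0.31  1.32 -0.4 ]
shift [ 0.0395 -0.0027  0.0002] turn [ 0.31  1.13 -0.56]
```

>>> {"api": "send_rows", "payload": {
  "steps": [
    [0.2, 0.6, -0.3, 0, -0.001, -0.0003, 1],
    [0.1, 0.5, -0.2, 0.001, -0.001, 0, 1],
    [0, 0.3, -0.1, 0.002, -0.0005, 0, 1],
    [0, 0.2, 0, 0.003, 0, 0, 1],
    [0, 0.1, 0, 0.003, 0, 0, 1],
    [0, 0.1, 0, 0.003, 0, 0, 1],
    [0, 0.1, 0, 0.003, 0, 0, 1],
    [0, 0.1, 0, 0.002, 0, 0, 1],
    [0, 0.1, 0, 0, 0, 0, 1],
    [0, 0, 0, 0, 0, 0, 1]
  ]
}}

```text
time: 13.5
ee_pos: [0.5677, 0.1879, 0.1802]
eef_rot: [0.636, 0.772, 0.006, -0.007]
ft_force: [0.9, -2.1, 0.2]
width: 0.0194
```

Run:
```python
from h import *
go([.5629,.2098,.179],101)
```

```text
t 13.5 tcp [0.5677 0.1879 0.1802] yaw 101.02 F [ 0.9 -2.1  0.2] w 0.0194 q1,7 [ 0.25  0.4  -0.8   1.55  0.27  1.31 -0.39]
shift [ 0.0224 -0.0006  0.0016] turn [ 0.08 -1.05  0.02]
```

>>> {"api": "send_rows", "payload": {
  "steps": [
    [0, -0.3, 0, 0, 0, 0, 1],
    [0, -0.3, 0, 0, 0, 0, 1],
    [0, -0.2, 0, 0, 0, 0.0003, 1],
    [0, -0.1, 0, 0, 0, 0.0005, 1],
    [0, 0, 0, 0, 0, 0.0005, 1],
    [0, 0, 0, 0, 0, 0.0005, 1],
    [0, 0, 0, 0, 0, 0, 1],
    [0, 0, 0, 0, 0, 0, 1],
    [0, 0, 0, 0, 0, 0, 1],
    [0, 0, 0, 0, 0, 0, 1]
  ]
}}

```text
time: 14.5
ee_pos: [0.5675, 0.1893, 0.1802]
eef_rot: [0.636, 0.772, 0.002, 0.0]
ft_force: [-1.3, -0.9, 2.2]
width: 0.0198
```

Run:
```python
from h import *
go([.5629,.2098,.179],101)
for n in("wrist","scene"):
    im,d=camera(n);cv2.imwrite(f"pics/{n}5.png",im);
cv2.imwrite("pics/z5.png",cv2.resize(im[150:310,300:450],None,fx=3.6,fy=3.6,interpolation=2))
```

```text
t 14.5 tcp [0.5675 0.1893 0.1802] yaw 101.08 F [-1.3 -0.9  2.2] w 0.0198 q1,7 [ 0.23  0.4  -0.8   1.55  0.29  1.32 -0.41]
shift [ 0.021  -0.0006  0.0012] turn [ 0.15 -0.11  0.08]
```

View pics/z5.png

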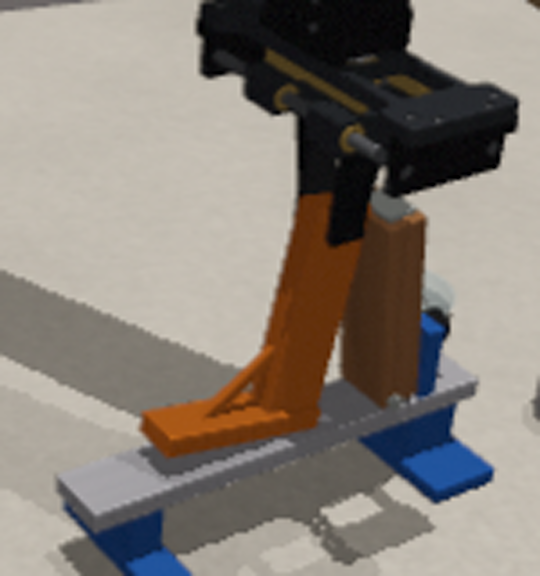

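The scene view shows the square has pitched forward in the grip: the heel is lifted, at about (150,450) in the zoomed picture, and the post is still untouched. To mend it I lower the grip force, press down and drag backwards so friction levels the foot. After that I grip harder.

>>> {"api": "send_rows", "payload": {
  "steps": [
    [0, 0, 0, -0.001, 0, 0.0005, 1],
    [0, 0, 0, -0.002, 0, 0.001, 1],
    [0, 0, 0, -0.003, 0, 0.001, 1],
    [0, 0, 0, -0.003, 0, 0.001, 1],
    [0, 0, 0, -0.003, 0, 0.001, 1],
    [0, 0, 0, -0.003, 0, 0.001, 1],
    [0, 0, 0, -0.003, 0, 0.001, 1],
    [0, 0, 0, -0.002, 0, 0.001, 1],
    [0, 0, 0, -0.001, 0, 0.001, 1],
    [0, 0, 0, 0, 0, 0.0005, 1]
  ],
  "force": 10
}}

```text
time: 15.6
ee_pos: [0.5729, 0.1752, 0.1792]
eef_rot: [0.634, 0.773, 0.008, 0.0]
ft_force: [-1.8, -0.5, 6.4]
width: 0.0204
```

```bash
cat >> h.py <<'E'
def look(k):
    go([.5629,.2098,.179],101)
    n="scene";im,d=camera(n)
    cv2.imwrite(f"pics/z{k}.png",cv2.resize(im[150:310,300:450],None,fx=3.6,fy=3.6,interpolation=2))
    m=orange(im);b=np.zeros_like(m);b[150:320,300:440]=1
    p,u,v=pts(n,im,d,m&b);a=np.radians(101)
    X=(p-[.5587,.2314,.06])@np.c_[[np.cos(a),np.sin(a),0],[-np.sin(a),np.cos(a),0],[0,0,1]]
    # side face (visible): x+world => -y side of rail frame; foot top plane slope
    t=X[(X[:,2]<.04)]; 
    f=X[(X[:,1]<np.percentile(X[:,1],40))&(X[:,2]>.04)]
    # front/back edge slopes of side face of upright
    zs=np.arange(.065,.10,.005);E=[]
    for z in zs:
        q=f[abs(f[:,2]-z)<.004,0]
        E.append((q.min(),q.max()) if len(q) else(np.nan,np.nan))
    E=np.array(E);print("upright back/front x by z",np.c_[zs,E].round(4).tolist())
    ok=~np.isnan(E[:,0]);print("lean deg",[np.degrees(np.arctan(np.polyfit(zs[ok],E[ok,i],1)[0])).round(2) for i in(0,1)])
    h=X[X[:,0]<X[:,0].min()+.015];print("heel z",np.percentile(h[:,2],[2,50,98]).round(4),"x",X[:,0].min().round(4))
E
python3 -c "
from h import *
look(6)"
```

```text
t 15.6 tcp [0.5729 0.1752 0.1792] yaw 101.31 F [-1.8 -0.5  6.4] w 0.0204 q1,7 [ 0.26  0.39 -0.8   1.56  0.28  1.3  -0.37]
shift [ 0.0359 -0.0031  0.0005] turn [ 0.71 -0.58  0.31]
upright back/front x by z [[0.065, -0.0814, -0.0436], [0.07, -0.0814, -0.045], [0.075, -0.0794, -0.0436], [0.08, -0.0795, -0.0436], [0.085, -0.0799, -0.0415], [0.09, -0.0799, -0.0427], [0.095, -0.0796, -0.041], [0.1, -0.0782, -0.041]]
lean deg [np.float64(4.1), np.float64(5.75)]
heel z [0.0099 0.0181 0.0219] x -0.1592
```

View pics/z6.png

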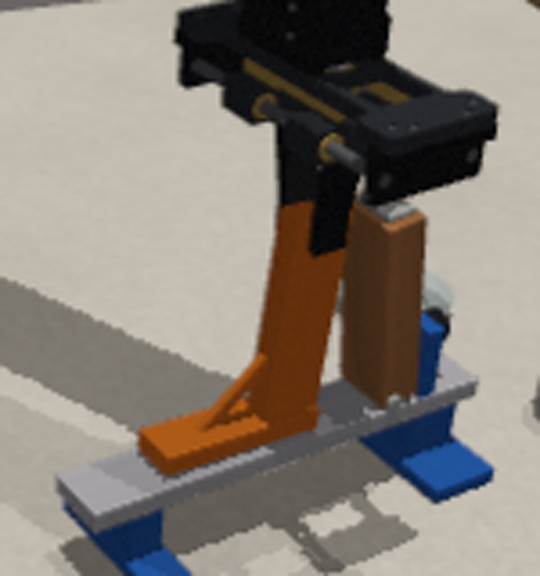

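It is levelling, with a residual lean of about 4°. I repeat the move and correct the tool's small drifts.

>>> {"api": "send_rows", "payload": {
  "steps": [
    [0.3, -0.2, 0.1, -0.002, -0.001, 0.0005, 1],
    [0.2, -0.2, 0.1, -0.003, -0.001, 0.001, 1],
    [0.1, -0.1, 0, -0.003, -0.0005, 0.001, 1],
    [0, 0, 0, -0.003, 0, 0.001, 1],
    [0, 0, 0, -0.003, 0, 0.001, 1],
    [0, 0, 0, -0.003, 0, 0.001, 1],
    [0, 0, 0, -0.002, 0, 0.001, 1],
    [0, 0, 0, -0.001, 0, 0.001, 1],
    [0, 0, 0, 0, 0, 0.001, 1],
    [0, 0, 0, 0, 0, 0, 1]
  ],
  "force": 8
}}

```text
time: 16.65
ee_pos: [0.5734, 0.1699, 0.1781]
eef_rot: [0.631, 0.776, 0.01, -0.003]
ft_force: [-1.6, -1.5, 1.3]
width: 0.0201
```

```bash
python3 -c "
from h import *
look(7)"
```

```text
t 16.65 tcp [0.5734 0.1699 0.1781] yaw 101.8 F [-1.6 -1.5  1.3] w 0.0201 q1,7 [ 0.28  0.39 -0.8   1.56  0.27  1.3  -0.35]
shift [ 0.0412 -0.0021 -0.0002] turn [ 0.66 -1.04  0.79]
upright back/front x by z [[0.065, -0.0848, -0.0496], [0.07, -0.0848, -0.045], [0.075, -0.0829, -0.045], [0.08, -0.0829, -0.0456], [0.085, -0.0814, -0.0497], [0.09, -0.0816, -0.0454], [0.095, -0.0825, -0.0454], [0.1, -0.0814, -0.05]]
lean deg [np.float64(5.5), np.float64(-1.39)]
heel z [0.0052 0.0147 0.0171] x -0.1602
```

View pics/z7.png

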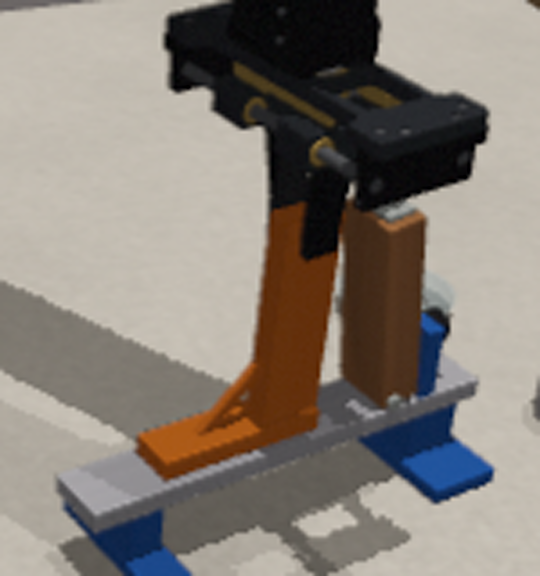

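>>> {"api": "send_rows", "payload": {
  "steps": [
    [0.3, -0.4, 0.3, 0, -0.001, 0.0005, 1],
    [0.3, -0.4, 0.3, 0, -0.001, 0.0005, 1],
    [0.2, -0.4, 0.2, 0, -0.0005, 0.001, 1],
    [0.1, -0.3, 0.2, 0, 0, 0.001, 1],
    [0, -0.2, 0.1, -0.001, 0, 0.001, 1],
    [0, -0.1, 0, -0.001, 0, 0.001, 1],
    [0, 0, 0, -0.001, 0, 0.001, 1],
    [0, 0, 0, -0.001, 0, 0.001, 1],
    [0, 0, 0, 0, 0, 0.001, 1],
    [0, 0, 0, 0, 0, 0.0005, 1]
  ],
  "force": 6
}}

```text
time: 17.7
ee_pos: [0.5745, 0.1696, 0.1762]
eef_rot: [0.638, 0.77, -0.002, 0.006]
ft_force: [-0.9, -1.2, 6.8]
width: 0.0204
```

```bash
cat >> h.py <<'E'
def wristyaw(k=None):
    P=camera_params("wrist");im,d=camera("wrist")
    if k: cv2.imwrite(f"pics/w{k}.png",im)
    m=((im[...,2]>50)&(im[...,0]<40)&(im[...,2]>2*im[...,0].astype(int)));b=np.zeros(m.shape,bool);b[200:360,280:345]=1
    p,u,v=pts("wrist",im,d,m&b,P)
    zt=np.percentile(p[:,2],97);q=p[p[:,2]>zt-.006]
    r=cv2.minAreaRect((q[:,:2]*1000).astype(np.float32));print("wrist top z",zt.round(4),len(q),r)
    A=np.c_[q[:,:2]-q[:,:2].mean(0),np.ones(len(q))];g=np.linalg.lstsq(A,q[:,2],rcond=None)[0]
    a=np.radians(101);e=np.array([np.cos(a),np.sin(a)]);c=np.array(r[0])/1000-[.5587,.2314]
    print("top slope along/across deg",np.degrees([g[:2]@e,g[:2]@[-e[1],e[0]]]).round(2),"centre rail x,y",(c@e).round(4),(c@[-e[1],e[0]]).round(4))
    # post top
    b[:]=0;b[0:205,230:400]=1
    p,u,v=pts("wrist",im,d,b,P);q=p[(p[:,2]>.185)&(p[:,2]<.21)]
    if len(q)>50:
        A=np.c_[q[:,:2]-q[:,:2].mean(0),np.ones(len(q))];g=np.linalg.lstsq(A,q[:,2],rcond=None)[0]
        print("post top slope",np.degrees(g[:2]@e).round(2),"rail x range",np.percentile((q[:,:2]-[.5587,.2314])@e,[1,99]).round(4))
E
python3 -c "
from h import *
look(8);wristyaw(8)"
```

```text
t 17.7 tcp [0.5745 0.1696 0.1762] yaw 100.69 F [-0.9 -1.2  6.8] w 0.0204 q1,7 [ 0.25  0.4  -0.79  1.55  0.3   1.31 -0.39]
shift [ 0.0416 -0.0039 -0.0033] turn [ 0.31  0.65 -0.31]
upright back/front x by z [[0.065, -0.0841, -0.0484], [0.07, -0.0817, -0.0458], [0.075, -0.0839, -0.0456], [0.08, -0.0835, -0.0463], [0.085, -0.0839, -0.0446], [0.09, -0.083, -0.0454], [0.095, -0.083, -0.0467], [0.1, -0.0812, -0.0445]]
lean deg [np.float64(2.15), np.float64(3.41)]
heel z [0.0044 0.0147 0.0175] x -0.159
wrist top z 0.2114 2711 ((573.8566284179688, 172.7091827392578), (19.832124710083008, 45.75713348388672), 11.453810691833496)
top slope along/across deg [5.65 2.  ] centre rail x,y -0.0605 -0.0037
post top slope 4.19 rail x range [-0.0158  0.0123]
```

View pics/w8.png

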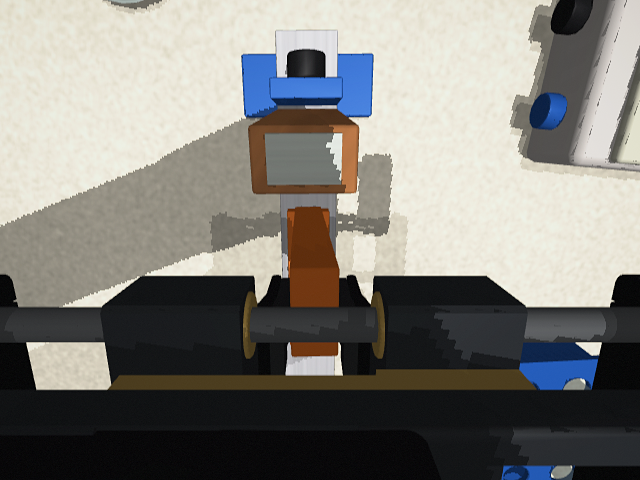

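```bash
cat >> h.py <<'E'
def sq():
    "rail-frame geometry from wrist depth"
    P=camera_params("wrist");im,d=camera("wrist")
    m=((im[...,2]>50)&(im[...,0]<45)&(im[...,2]>2*im[...,0].astype(int)));b=np.zeros(m.shape,bool);b[195:360,275:350]=1
    a=np.radians(101);B=np.c_[[np.cos(a),np.sin(a),0],[-np.sin(a),np.cos(a),0],[0,0,1]]
    p,u,v=pts("wrist",im,d,m&b,P);X=(p-[.5587,.2314,.06])@B
    print("z hist",np.histogram(X[:,2],bins=np.arange(-.01,.17,.01))[0])
    # upright front face: for height bins, x and y extents
    for z in np.arange(.02,.16,.01):
        q=X[abs(X[:,2]-z)<.005]
        if len(q)>8: print(round(z,3),len(q),"x med/max",np.percentile(q[:,0],[50,98]).round(4),"y",np.percentile(q[:,1],[2,98]).round(4),"mid",np.percentile(q[:,1],[2,98]).mean().round(4))
    f=X[(X[:,2]>.07)&(X[:,2]<.14)]
    print("front lean deg",np.degrees(np.polyfit(f[:,2],f[:,0],1)[0]).round(2))
    q=X[(X[:,2]<.02)];print("foot",len(q),np.percentile(q,[2,50,98],axis=0).round(4).tolist())
    b[:]=0;b[0:280,230:400]=1;p,u,v=pts("wrist",im,d,b,P);X=(p-[.5587,.2314,.06])@B
    r=X[(abs(X[:,2])<.005)&(X[:,0]<-.02)&(X[:,0]>-.05)];print("rail y",np.percentile(r[:,1],[1,99]).round(4),"z",np.median(r[:,2]).round(4))
    t=X[(X[:,2]>.125)&(X[:,2]<.145)&(X[:,0]>-.03)];
    if len(t)>50: print("post top x,y",np.percentile(t[:,0],[1,99]).round(4),np.percentile(t[:,1],[1,99]).round(4))
E
python3 -c "
from h import *
sq()"
```

```text
z hist [   0   54  400   74   77   83   92  110  130  135  156  192  219  261
  310 1081 1763]
0.02 153 x med/max [-0.049  -0.0439] y [-0.0114  0.0154] mid 0.002
0.03 61 x med/max [-0.0441 -0.0439] y [-0.0096  0.0087] mid -0.0005
0.04 86 x med/max [-0.044  -0.0438] y [-0.0101  0.0087] mid -0.0007
0.05 90 x med/max [-0.0439 -0.0437] y [-0.0103  0.0085] mid -0.0009
0.06 100 x med/max [-0.0439 -0.0436] y [-0.0108  0.008 ] mid -0.0014
0.07 122 x med/max [-0.0438 -0.0435] y [-0.0109  0.0078] mid -0.0015
0.08 130 x med/max [-0.0438 -0.0434] y [-0.0112  0.0076] mid -0.0018
0.09 148 x med/max [-0.0437 -0.0434] y [-0.0114  0.0072] mid -0.0021
0.1 176 x med/max [-0.0437 -0.0434] y [-0.0116  0.007 ] mid -0.0023
0.11 204 x med/max [-0.0436 -0.0433] y [-0.012   0.0068] mid -0.0026
0.12 235 x med/max [-0.0436 -0.0432] y [-0.0123  0.0066] mid -0.0029
0.13 283 x med/max [-0.0435 -0.0431] y [-0.0125  0.0062] mid -0.0032
0.14 332 x med/max [-0.0434 -0.0431] y [-0.0127  0.0061] mid -0.0033
0.15 2676 x med/max [-0.0532 -0.0432] y [-0.0131  0.0058] mid -0.0037
front lean deg 0.32
foot 454 [[-0.0888, -0.0153, 0.0054], [-0.0521, 0.012, 0.0144], [-0.044, 0.0157, 0.0172]]
rail y [-0.0214  0.0217] z 0.0001
post top x,y [-0.0158  0.0123] [-0.0211  0.0215]
```

The wrist depth gives clear numbers: forward lean is now only 0.3°. The TCP has drifted 3.7 mm sideways, which rolls the square about 1.5°. I shift sideways to fix the roll, then grip firmly.

>>> {"api": "send_rows", "payload": {
  "steps": [
    [0.1, 0.2, -0.1, 0, -0.001, 0, 1],
    [0.1, 0.2, -0.1, 0, -0.002, 0, 1],
    [0.1, 0.1, -0.1, 0, -0.002, 0, 1],
    [0, 0.1, 0, 0, -0.0015, 0, 1],
    [0, 0, 0, 0, -0.0005, 0, 1],
    [0, 0, 0, 0, 0, 0, 1],
    [0, 0, 0, 0, 0, 0.0005, 1],
    [0, 0, 0, 0, 0, 0.0005, 1],
    [0, 0, 0, 0, 0, 0.0005, 1],
    [0, 0, 0, 0, 0, 0, 1]
  ],
  "force": 6
}}

```text
time: 18.85
ee_pos: [0.5694, 0.1684, 0.1757]
eef_rot: [0.636, 0.771, 0.002, 0.002]
ft_force: [1.0, -0.9, 0.7]
width: 0.0199
```

```bash
python3 -c "
from h import *
go([.5629,.2098,.179],101);sq()"
```

```text
t 18.85 tcp [0.5694 0.1684 0.1757] yaw 100.94 F [ 1.  -0.9  0.7] w 0.0199 q1,7 [ 0.27  0.39 -0.8   1.57  0.28  1.3  -0.38]
shift [ 0.0418  0.0015 -0.0033] turn [ 0.29 -0.01 -0.06]
z hist [   0   50  333   61   79   84   92   97  127  139  152  186  210  254
  305 1311 1532]
0.02 82 x med/max [-0.0443 -0.044 ] y [-0.0149  0.0108] mid -0.002
0.03 81 x med/max [-0.0442 -0.0439] y [-0.0088  0.0099] mid 0.0005
0.04 66 x med/max [-0.0442 -0.0438] y [-0.0085  0.0103] mid 0.0009
0.05 88 x med/max [-0.0441 -0.0438] y [-0.0084  0.01  ] mid 0.0008
0.06 100 x med/max [-0.0441 -0.0438] y [-0.0086  0.0104] mid 0.0009
0.07 114 x med/max [-0.044  -0.0437] y [-0.0081  0.0101] mid 0.001
0.08 128 x med/max [-0.044  -0.0437] y [-0.0084  0.0104] mid 0.001
0.09 149 x med/max [-0.0439 -0.0437] y [-0.008   0.0107] mid 0.0013
0.1 164 x med/max [-0.0439 -0.0436] y [-0.008   0.0107] mid 0.0013
0.11 202 x med/max [-0.0439 -0.0435] y [-0.0079  0.0109] mid 0.0015
0.12 226 x med/max [-0.0439 -0.0435] y [-0.0079  0.011 ] mid 0.0015
0.13 285 x med/max [-0.0438 -0.0435] y [-0.0077  0.0111] mid 0.0017
0.14 326 x med/max [-0.0438 -0.0435] y [-0.0075  0.0113] mid 0.0019
0.15 2672 x med/max [-0.0536 -0.0436] y [-0.0076  0.0113] mid 0.0019
front lean deg 0.18
foot 383 [[-0.0676, -0.0154, 0.0023], [-0.0501, -0.0032, 0.014], [-0.0441, 0.0158, 0.0182]]
rail y [-0.0215  0.0217] z 0.0001
post top x,y [-0.0162  0.0126] [-0.0211  0.0216]
```

Lean is 0.2° and roll 0.5°. I grip at 60 N and slide with little downward load.

>>> {"api": "send_rows", "payload": {
  "steps": [
    [0, 0, 0, 0, 0.0005, 0, 1],
    [0, 0, 0, 0, 0.0005, 0, 1],
    [0.1, 0, 0, 0, 0, 0, 1],
    [0, 0, 0, 0, 0, -0.0003, 1],
    [0, 0, 0, 0.002, 0, -0.0002, 1],
    [0, 0, 0, 0.003, 0, 0, 1],
    [0, 0, 0, 0.003, 0, 0, 1],
    [0, 0, 0, 0.003, 0, 0, 1],
    [0, 0, 0, 0.002, 0, 0, 1],
    [0, 0, 0, 0, 0, 0, 1]
  ],
  "force": 60
}}

```text
time: 19.9
ee_pos: [0.5678, 0.179, 0.1757]
eef_rot: [0.637, 0.771, -0.001, 0.002]
ft_force: [0.8, -0.3, 1.6]
width: 0.0194
```

```bash
python3 -c "
from h import *
go([.5627,.2114,.1757],101);sq()"
```

```text
t 19.9 tcp [0.5678 0.179  0.1757] yaw 100.81 F [ 0.8 -0.3  1.6] w 0.0194 q1,7 [ 0.24  0.39 -0.8   1.56  0.29  1.31 -0.4 ]
shift [ 0.0328  0.001  -0.0001] turn [ 0.05  0.27 -0.19]
z hist [   0    0  178    0    0   30   95  108  119  133  157  183  211  254
  914 1361 1468]
0.02 19 x med/max [-0.045  -0.0405] y [-0.0147  0.0157] mid 0.0005
0.05 86 x med/max [-0.0339 -0.0337] y [-0.0086  0.01  ] mid 0.0007
0.06 95 x med/max [-0.0338 -0.0336] y [-0.0087  0.01  ] mid 0.0007
0.07 109 x med/max [-0.0337 -0.0334] y [-0.0084  0.0102] mid 0.0009
0.08 128 x med/max [-0.0336 -0.0333] y [-0.0085  0.0102] mid 0.0008
0.09 144 x med/max [-0.0335 -0.0332] y [-0.0086  0.0103] mid 0.0008
0.1 171 x med/max [-0.0334 -0.033 ] y [-0.0083  0.0103] mid 0.001
0.11 192 x med/max [-0.0333 -0.0329] y [-0.0083  0.0104] mid 0.001
0.12 230 x med/max [-0.0332 -0.0329] y [-0.0084  0.0104] mid 0.001
0.13 790 x med/max [-0.0152 -0.0105] y [-0.0132  0.0171] mid 0.002
0.14 435 x med/max [-0.0329 -0.0072] y [-0.0111  0.0167] mid 0.0028
0.15 2653 x med/max [-0.0428 -0.0328] y [-0.0081  0.0106] mid 0.0013
front lean deg 15.05
foot 178 [[-0.0599, -0.0148, 0.0129], [-0.0467, -0.0116, 0.0141], [-0.0407, 0.0164, 0.0158]]
rail y [-0.0219  0.022 ] z 0.0002
post top x,y [-0.0159  0.0125] [-0.0211  0.0216]
```

>>> {"api": "send_rows", "payload": {
  "steps": [
    [0, 0.1, -0.1, 0.001, 0.0003, 0, 1],
    [0, 0.1, -0.1, 0.002, 0.0002, 0, 1],
    [0, 0, 0, 0.002, 0, 0, 1],
    [0, 0.1, 0, 0.002, 0, 0, 1],
    [0, 0, 0, 0.002, 0, 0, 1],
    [0, 0.1, 0, 0.002, 0, 0, 1],
    [0, 0, 0, 0.002, 0, 0, 1],
    [0, 0, 0, 0.002, 0, 0, 1],
    [0, 0, 0, 0.001, 0, 0, 1],
    [0, 0, 0, 0, 0, 0, 1]
  ],
  "force": 60
}}

```text
time: 20.95
ee_pos: [0.5651, 0.1948, 0.1757]
eef_rot: [0.636, 0.772, 0.0, -0.0]
ft_force: [1.0, -3.9, 3.0]
width: 0.0195
```

```bash
python3 -c "
from h import *
go([.5627,.2114,.1757],101);sq();look(9)"
```

```text
t 20.95 tcp [0.5651 0.1948 0.1757] yaw 100.99 F [ 1.  -3.9  3. ] w 0.0195 q1,7 [ 0.22  0.4  -0.8   1.55  0.29  1.31 -0.42]
shift [0.0168 0.0008 0.    ] turn [ 0.01 -0.04 -0.01]
z hist [   0    0    0    0    0    0    0    0    0    0    0    0    0   22
 1193 1408 1406]
0.13 582 x med/max [-0.0147 -0.0072] y [-0.0138  0.0174] mid 0.0018
0.14 786 x med/max [-0.0051  0.0102] y [-0.0122  0.017 ] mid 0.0024
0.15 2661 x med/max [-0.027  -0.0169] y [-0.0085  0.0103] mid 0.0009
front lean deg 159.12Traceback (most recent call last):
  File "<string>", line 3, in <module>
    go([.5627,.2114,.1757],101);sq();look(9)
                                ~~^^
  File "h.py", line 71, in sq
    q=X[(X[:,2]<.02)];print("foot",len(q),np.percentile(q,[2,50,98],axis=0).round(4).tolist())
                                          ~~~~~~~~~~~~~^^^^^^^^^^^^^^^^^^^^
    return _quantile_unchecked(
        a, q, axis, out, overwrite_input, method, keepdims, weights)
    return _ureduce(a,
                    func=_quantile_ureduce_func,
    ...<5 lines>...
                    overwrite_input=overwrite_input,
                    method=method)
    r = func(a, **kwargs)
    result = _quantile(arr,
                       quantiles=q,
    ...<2 lines>...
                       out=out,
                       weights=wgt)
    slices_having_nans = np.isnan(arr[-1, ...])
                                  ~~~^^^^^^^^^
IndexError: index -1 is out of bounds for axis 0 with size 0
```

```bash
python3 -c "
from h import *
look(9)"
```

```text
t 21.0 tcp [0.5652 0.1947 0.1757] yaw 100.98 F [ 0.8 -3.3  2.9] w 0.0194 q1,7 [ 0.22  0.4  -0.8   1.55  0.29  1.31 -0.42]
shift [ 0.0153  0.0007 -0.0033] turn [ 0.01 -0.03 -0.02]
upright back/front x by z [[0.065, -0.0543, -0.0206], [0.07, -0.0578, -0.0199], [0.075, -0.0586, -0.0204], [0.08, -0.0586, -0.0184], [0.085, -0.057, -0.0184], [0.09, -0.0588, -0.0195], [0.095, -0.0588, -0.0176], [0.1, -0.0585, -0.0176]]
lean deg [np.float64(-4.54), np.float64(4.82)]
heel z [0.0048 0.0147 0.0182] x -0.1339
```

View pics/z9.png

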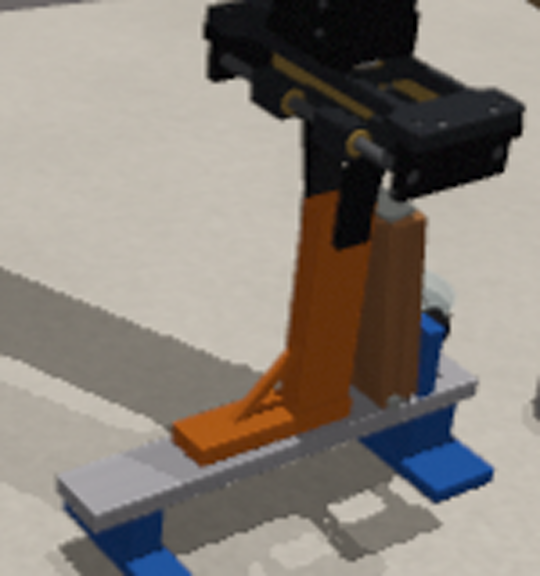

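The square stands level (heel top at 14.7 mm, nominal 14) and its front has just met the post's top edge. I push on.

>>> {"api": "send_rows", "payload": {
  "steps": [
    [0, 0, 0, 0.002, 0.0003, 0, 1],
    [0, 0, 0, 0.002, 0, 0, 1],
    [0, 0, 0, 0.002, 0, 0, 1],
    [0, 0, 0, 0.002, 0, 0, 1],
    [0, 0, 0, 0.002, 0, 0, 1],
    [0, 0, 0, 0.002, 0, 0, 1],
    [0, 0, 0, 0.002, 0, 0, 1],
    [0, 0, 0, 0.002, 0, 0, 1],
    [0, 0, 0, 0.002, 0, 0, 1],
    [0, 0, 0, 0.001, 0, 0, 1]
  ],
  "force": 60
}}

```text
time: 22.05
ee_pos: [0.5635, 0.2061, 0.1759]
eef_rot: [0.639, 0.769, -0.004, 0.004]
ft_force: [-0.3, -6.8, 4.9]
width: 0.0196
```

```bash
python3 -c "
from h import *
look(10)"
```

```text
t 22.05 tcp [0.5635 0.2061 0.1759] yaw 100.54 F [-0.3 -6.8  4.9] w 0.0196 q1,7 [ 0.19  0.41 -0.8   1.54  0.31  1.32 -0.46]
shift [ 0.0037  0.0001 -0.0032] turn [-0.11  0.62 -0.46]
upright back/front x by z [[0.065, -0.0463, -0.008], [0.07, -0.0478, -0.008], [0.075, -0.0478, -0.0124], [0.08, -0.046, -0.0101], [0.085, -0.046, -0.0106], [0.09, -0.0449, -0.0111], [0.095, -0.0456, -0.0085], [0.1, -0.046, -0.0085]]
lean deg [np.float64(3.0), np.float64(-0.4)]
heel z [0.0065 0.0164 0.0191] x -0.1241
```

View pics/z10.png

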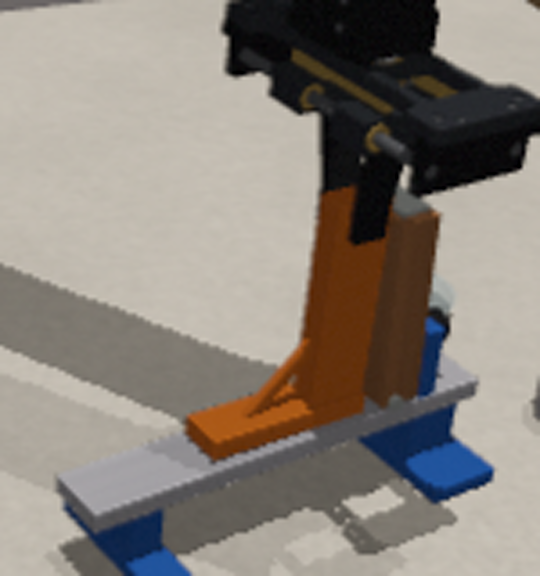

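About 8 mm to go. The heel has lifted about 2 mm because the tool yielded 0.6° in pitch, so I correct the pitch while pushing.

>>> {"api": "send_rows", "payload": {
  "steps": [
    [0, 0.4, -0.2, 0.001, 0, -0.0003, 1],
    [0, 0.3, -0.2, 0.0015, 0, 0, 1],
    [0, 0.2, -0.1, 0.002, 0, 0, 1],
    [0, 0.2, -0.1, 0.002, 0, 0, 1],
    [0, 0.1, 0, 0.002, 0, 0, 1],
    [0, 0.1, 0, 0.002, 0, 0, 1],
    [0, 0.1, 0, 0.002, 0, 0, 1],
    [0, 0.1, 0, 0.002, 0, 0, 1],
    [0, 0.1, 0, 0.002, 0, 0, 1],
    [0, 0.1, 0, 0.001, 0, 0, 1]
  ],
  "force": 60
}}

```text
time: 23.1
ee_pos: [0.5624, 0.2118, 0.1756]
eef_rot: [0.639, 0.769, -0.001, -0.003]
ft_force: [-0.2, -6.1, 2.5]
width: 0.0196
```

```bash
python3 -c "
from h import *
look(11)
n='wrist';im,d=camera(n);cv2.imwrite('pics/w11.png',im)"
```

```text
t 23.1 tcp [0.5624 0.2118 0.1756] yaw 100.6 F [-0.2 -6.1  2.5] w 0.0196 q1,7 [ 0.19  0.42 -0.8   1.54  0.3   1.32 -0.46]
shift [-0.002   0.0001 -0.0034] turn [-0.35 -0.23 -0.4 ]
upright back/front x by z [[0.065, -0.0384, -0.0015], [0.07, -0.0393, -0.0003], [0.075, -0.0395, -0.0003], [0.08, -0.0395, -0.0026], [0.085, -0.0388, -0.0026], [0.09, -0.0366, -0.0014], [0.095, -0.0381, -0.0014], [0.1, -0.0381, -0.0043]]
lean deg [np.float64(2.43), np.float64(-3.84)]
heel z [0.0039 0.014  0.0171] x -0.1159
```

View pics/z11.png

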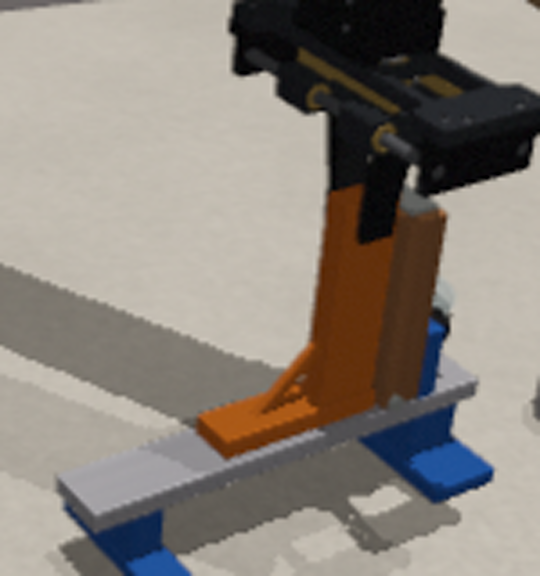

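View pics/w11.png

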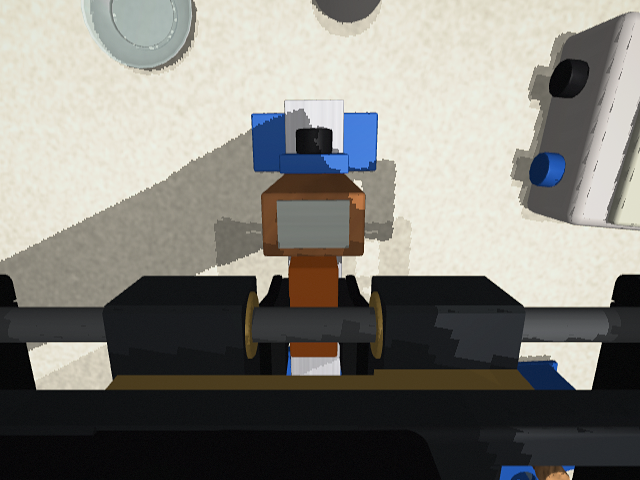

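Nearly in: the heel is flat at 14.0 mm, heel x is -116 mm (nominal -115), and the post looks almost upright. I press gently to the stop with a small downward load.

>>> {"api": "send_rows", "payload": {
  "steps": [
    [-0.1, -0.1, -0.2, 0.002, 0, 0, 1],
    [-0.1, 0, -0.1, 0.002, 0, 0.0002, 1],
    [-0.1, 0, -0.1, 0.002, 0, 0.0002, 1],
    [0, 0, 0, 0.002, 0, 0.0003, 1],
    [0, 0, 0, 0.002, 0, 0.0003, 1],
    [0, 0, 0, 0.002, 0, 0.0003, 1],
    [0, 0, 0, 0.002, 0, 0.0003, 1],
    [0, 0, 0, 0.002, 0, 0.0003, 1],
    [0, 0, 0, 0.002, 0, 0.0003, 1],
    [0, 0, 0, 0.002, 0, 0.0003, 1]
  ],
  "force": 60
}}

```text
time: 24.2
ee_pos: [0.5622, 0.2117, 0.1759]
eef_rot: [0.643, 0.766, -0.01, 0.007]
ft_force: [-2.5, -13.2, 8.4]
width: 0.0197
```

```bash
cat >> h.py <<'E'
def fin(k):
    look(k)
    P=camera_params("wrist");im,d=camera("wrist");cv2.imwrite(f"pics/w{k}.png",im)
    a=np.radians(101);B=np.c_[[np.cos(a),np.sin(a),0],[-np.sin(a),np.cos(a),0],[0,0,1]]
    b=np.zeros(d.shape,bool);b[150:260,255:375]=1
    p,u,v=pts("wrist",im,d,b,P);X=(p-[.5587,.2314,.06])@B
    t=X[(X[:,2]>.13)&(X[:,2]<.142)&(X[:,0]>-.03)]
    print("post top x,y,z",np.percentile(t,[1,50,99],axis=0).round(4).tolist())
    c=t[(abs(t[:,0]-np.median(t[:,0]))<.010)];print("post top slope deg",np.degrees(np.polyfit(c[:,0],c[:,2],1)[0]).round(2))
    b[:]=0;b[245:305,285:340]=1;p,u,v=pts("wrist",im,d,b,P);X=(p-[.5587,.2314,.06])@B
    t=X[(X[:,2]>.143)&(X[:,2]<.156)];print("sq top x,y,z",np.percentile(t,[1,50,99],axis=0).round(4).tolist(),"slope",np.degrees(np.polyfit(t[:,0],t[:,2],1)[0]).round(2))
E
python3 -c "
from h import *
fin(12)"
```

```text
t 24.2 tcp [0.5622 0.2117 0.1759] yaw 99.98 F [ -2.5 -13.2   8.4] w 0.0197 q1,7 [ 0.17  0.42 -0.79  1.53  0.32  1.34 -0.49]
shift [-0.0021  0.0003 -0.003 ] turn [-0.41  1.35 -1.02]
upright back/front x by z [[0.065, -0.0407, -0.0041], [0.07, -0.0388, -0.0068], [0.075, -0.0388, -0.0018], [0.08, -0.0341, -0.0012], [0.085, -0.0405, -0.0015], [0.09, -0.0405, -0.0031], [0.095, -0.0407, -0.002], [0.1, -0.0351, -0.002]]
lean deg [np.float64(2.49), np.float64(4.7)]
heel z [0.0058 0.0162 0.0189] x -0.1178
post top x,y,z [[0.0005, -0.0212, 0.1322], [0.0157, 0.0001, 0.1367], [0.0284, 0.0215, 0.1392]]
post top slope deg -1.06
sq top x,y,z [[-0.0143, -0.0099, 0.1434], [-0.0059, 0.0002, 0.15], [0.001, 0.0111, 0.1527]] slope -7.67
```

View pics/z12.png

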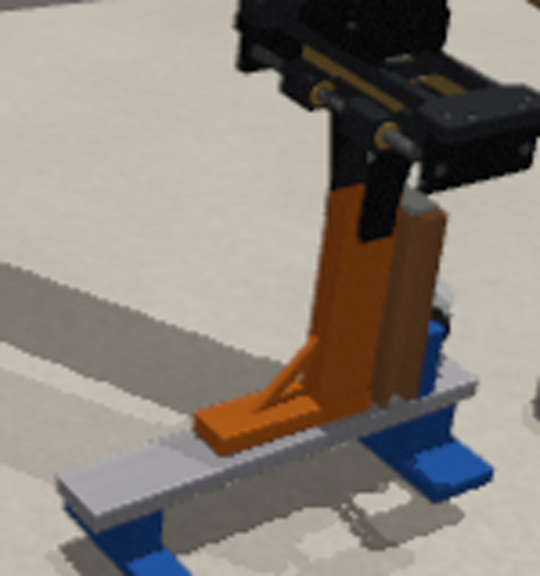

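The post is now at its stop (top x from 0 to 28 mm) with a 13 N push. The square has pitched 1.35° again: its top is against the post, the heel is 2 mm up and the base about 2.5 mm short. I ease the push and rotate the foot down and in.

>>> {"api": "send_rows", "payload": {
  "steps": [
    [-0.1, 0.8, -0.4, 0.0005, 0, -0.0003, 1],
    [-0.1, 0.8, -0.4, 0.0008, 0, 0, 1],
    [-0.1, 0.8, -0.4, 0.001, 0, 0, 1],
    [0, 0.7, -0.3, 0.001, 0, 0, 1],
    [0, 0.6, -0.2, 0.001, 0, 0, 1],
    [0, 0.6, -0.2, 0.001, 0, 0, 1],
    [0, 0.5, -0.2, 0.001, 0, 0, 1],
    [0, 0.5, -0.1, 0.001, 0, 0, 1],
    [0, 0.5, -0.1, 0.001, 0, 0, 1],
    [0, 0.5, -0.1, 0.001, 0, 0, 1]
  ],
  "force": 60
}}

```text
time: 25.3
ee_pos: [0.562, 0.2139, 0.1757]
eef_rot: [0.629, 0.777, 0.024, -0.032]
ft_force: [0.3, -5.8, 1.9]
width: 0.0197
```

```bash
python3 -c "
from h import *
fin(13)"
```

```text
t 25.3 tcp [0.562  0.2139 0.1757] yaw 102.01 F [ 0.3 -5.8  1.9] w 0.0197 q1,7 [ 0.25  0.41 -0.83  1.55  0.23  1.29 -0.38]
shift [-0.0039 -0.     -0.0036] turn [-0.19 -4.63  1.01]
upright back/front x by z [[0.065, -0.04, -0.0018], [0.07, -0.0415, -0.0048], [0.075, -0.0399, -0.0009], [0.08, -0.0401, -0.0018], [0.085, -0.0401, -0.0042], [0.09, -0.0361, -0.005], [0.095, -0.0412, -0.0019], [0.1, -0.0412, -0.0019]]
lean deg [np.float64(0.6), np.float64(-0.13)]
heel z [0.0043 0.0136 0.0175] x -0.1158
post top x,y,z [[-0.0003, -0.0212, 0.1332], [0.0144, 0.0002, 0.1368], [0.0276, 0.0215, 0.1393]]
post top slope deg 0.26
sq top x,y,z [[-0.0161, -0.0097, 0.1439], [-0.0077, 0.0004, 0.15], [-0.0001, 0.0113, 0.153]] slope -5.27
```

View pics/z13.png

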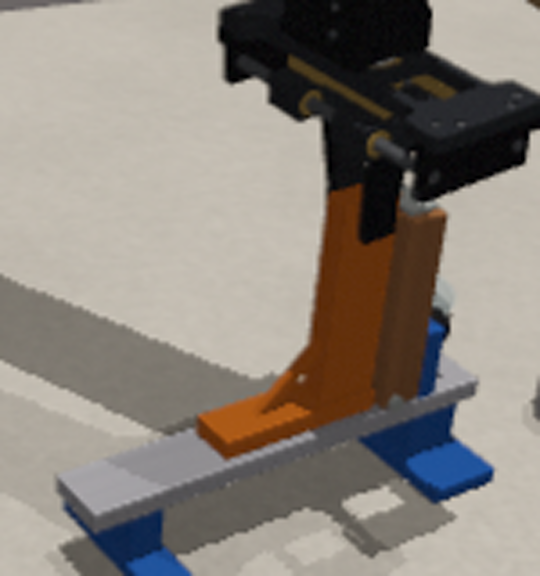

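View pics/w13.png

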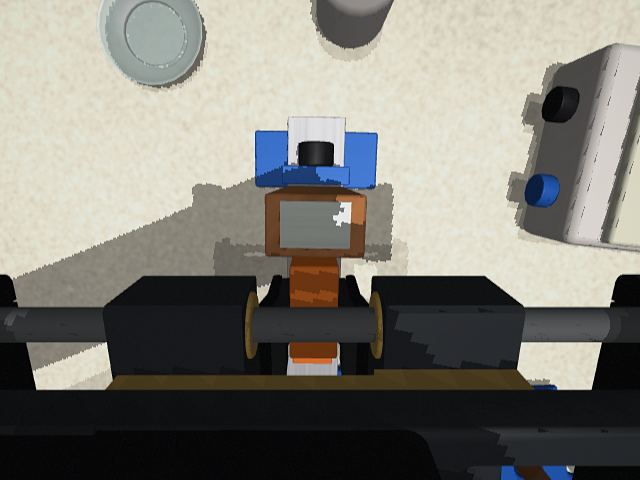

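The square is flat again (heel top 13.6 mm, base x -115.8 mm), though the pads slipped round about 5°, which does no harm. I press harder to seat the post on its stop, with a smaller pitch bias and a yaw fix.

>>> {"api": "send_rows", "payload": {
  "steps": [
    [0, 0.2, 0.3, 0.0015, 0, 0.0002, 1],
    [0, 0.2, 0.3, 0.0018, 0, 0.0002, 1],
    [0, 0.3, 0.2, 0.0018, 0, 0.0002, 1],
    [0, 0.3, 0.2, 0.0018, 0, 0.0003, 1],
    [0, 0.3, 0.1, 0.0018, 0, 0.0003, 1],
    [0, 0.3, 0.1, 0.0018, 0, 0.0003, 1],
    [0, 0.3, 0, 0.0018, 0, 0.0003, 1],
    [0, 0.3, 0, 0.0018, 0, 0.0003, 1],
    [0, 0.3, 0, 0.0018, 0, 0.0003, 1],
    [0, 0.3, 0, 0.0018, 0, 0.0003, 1]
  ],
  "force": 60
}}

```text
time: 26.4
ee_pos: [0.5617, 0.2149, 0.1758]
eef_rot: [0.64, 0.766, 0.031, -0.043]
ft_force: [-1.4, -9.6, 6.1]
width: 0.0194
```

```bash
python3 -c "
from h import *
fin(14)"
```

```text
t 26.4 tcp [0.5617 0.2149 0.1758] yaw 100.24 F [-1.4 -9.6  6.1] w 0.0194 q1,7 [ 0.27  0.41 -0.83  1.55  0.21  1.28 -0.39]
shift [-0.0049  0.0002 -0.0038] turn [-0.41 -6.03 -0.74]
upright back/front x by z [[0.065, -0.0372, -0.002], [0.07, -0.0386, -0.002], [0.075, -0.0386, -0.0007], [0.08, -0.038, -0.0038], [0.085, -0.0405, -0.0039], [0.09, -0.0405, -0.0029], [0.095, -0.0362, -0.0013], [0.1, -0.039, -0.0013]]
lean deg [np.float64(-1.25), np.float64(0.32)]
heel z [0.004  0.0138 0.0174] x -0.1158
post top x,y,z [[0.0, -0.0211, 0.1334], [0.0144, 0.0, 0.1368], [0.0276, 0.0216, 0.1394]]
post top slope deg 0.17
sq top x,y,z [[-0.0159, -0.01, 0.1438], [-0.0077, 0.0002, 0.15], [-0.0, 0.0111, 0.1528]] slope -5.15
```

View pics/z14.png

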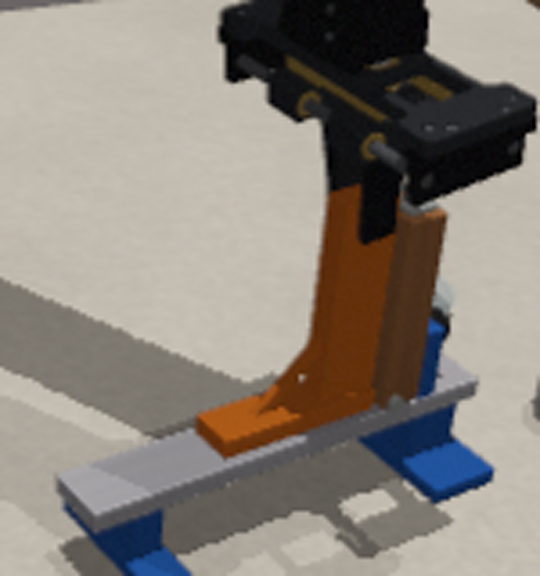

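Everything reads seated: heel top 13.8 mm, square's front at x ≈ 0, post top from 0 to 27.6 mm. As an independent check, I fit the foot-top and post planes from the scene camera.

```bash
cat >> h.py <<'E'
def planes():
    im,d=camera("scene");hsv=cv2.cvtColor(im,cv2.COLOR_BGR2HSV)
    a=np.radians(101);B=np.c_[[np.cos(a),np.sin(a),0],[-np.sin(a),np.cos(a),0],[0,0,1]]
    b=np.zeros(d.shape,bool);b[150:310,300:450]=1
    p,u,v=pts("scene",im,d,b);X=(p-[.5587,.2314,.06])@B;sat=hsv[v,u,1]
    def fit(nm,k):
        t=X[k]
        for _ in range(3):
            A=np.c_[t[:,0]-t[:,0].mean(),t[:,1]-t[:,1].mean(),np.ones(len(t))];g=np.linalg.lstsq(A,t[:,2],rcond=None)[0];r=t[:,2]-A@g;t=t[abs(r)<.0015]
        print(nm,len(t),"slope deg x,y",np.degrees(g[:2]).round(2),"z",g[2].round(4),"x",t[:,0].min().round(3),t[:,0].max().round(3))
    fit("foot top",(sat>150)&(abs(X[:,2]-.014)<.004)&(abs(X[:,1])<.014)&(X[:,0]<-.05)&(X[:,0]>-.112))
    fit("rail top",(sat<80)&(abs(X[:,2])<.004)&(abs(X[:,1])<.02)&(X[:,0]<-.12)&(X[:,0]>-.2))
    # side faces: post & square (rail -y side): y as fn, and front face boundary by colour
    for nm,k in(("sq side",(sat>150)&(abs(X[:,1]+.010)<.004)&(X[:,2]>.02)&(X[:,2]<.09)),("post side",(abs(X[:,1]+.022)<.004)&(X[:,2]>.02)&(X[:,2]<.13)&(X[:,0]>-.03)&(X[:,0]<.04))):
        t=X[k];zs=np.arange(t[:,2].min()+.006,t[:,2].max()-.006,.004)
        for side,f in(("min",2),("max",98)):
            e=np.array([np.percentile(t[abs(t[:,2]-z)<.004,0],f) for z in zs]);c=np.polyfit(zs,e,1);print(nm,side,"x@0",c[1].round(4),"lean deg",np.degrees(c[0]).round(2),"sd",np.std(e-np.polyval(c,zs)).round(4))
E
python3 -c "
from h import *
planes()"
```

```text
foot top 147 slope deg x,y [-0.01  1.07] z 0.0154 x -0.111 -0.05
rail top 356 slope deg x,y [-0.14 -0.03] z 0.0012 x -0.2 -0.12
sq side min x@0 -0.0399 lean deg 0.33 sd 0.0007
sq side max x@0 0.0532 lean deg -38.04 sd 0.0189
post side min x@0 -0.0001 lean deg -0.31 sd 0.0005
post side max x@0 0.0413 lean deg -8.17 sd 0.0031
```

```bash
cat >> h.py <<'E'
def side():
    im,d=camera("scene");hsv=cv2.cvtColor(im,cv2.COLOR_BGR2HSV)
    a=np.radians(101);B=np.c_[[np.cos(a),np.sin(a),0],[-np.sin(a),np.cos(a),0],[0,0,1]]
    b=np.zeros(d.shape,bool);b[150:310,300:450]=1
    p,u,v=pts("scene",im,d,b);X=(p-[.5587,.2314,.06])@B;sat=hsv[v,u,1]
    for nm,k in(("sq",(sat>150)&(abs(X[:,1]+.010)<.004)&(X[:,2]>.022)&(X[:,2]<.095)&(X[:,0]<-.004)&(X[:,0]>-.037)),("post",(abs(X[:,1]+.022)<.004)&(X[:,2]>.01)&(X[:,2]<.13)&(X[:,0]>.003)&(X[:,0]<.025))):
        t=X[k]
        for _ in range(3):
            A=np.c_[t[:,0]-t[:,0].mean(),t[:,2]-t[:,2].mean(),np.ones(len(t))];g=np.linalg.lstsq(A,t[:,1],rcond=None)[0];t=t[abs(t[:,1]-A@g)<.0015]
        print(nm,len(t),"yaw,roll slope deg",np.degrees(g[:2]).round(2),"y",g[2].round(4))
E
python3 -c "
from h import *
side()"
```

```text
sq 249 yaw,roll slope deg [ 0.05 -0.49] y -0.0089
post 274 yaw,roll slope deg [1.36 0.11] y -0.0216
```

Square yaw is 0.05° and pitch about 0°, with a roll of about 0.6°. One more gentle call fixes the roll with a little more down-force, keeping the push.

>>> {"api": "send_rows", "payload": {
  "steps": [
    [-0.3, 0.1, -0.1, 0.0015, 0, 0.0004, 1],
    [-0.3, 0.2, -0.1, 0.0018, 0, 0.0005, 1],
    [-0.2, 0.2, -0.1, 0.0018, 0, 0.0006, 1],
    [-0.2, 0.3, -0.1, 0.0018, 0, 0.0006, 1],
    [-0.1, 0.3, -0.1, 0.0018, 0, 0.0006, 1],
    [-0.1, 0.3, 0, 0.0018, 0, 0.0006, 1],
    [-0.1, 0.3, 0, 0.0018, 0, 0.0006, 1],
    [0, 0.3, 0, 0.0018, 0, 0.0006, 1],
    [0, 0.3, 0, 0.0018, 0, 0.0006, 1],
    [0, 0.3, 0, 0.0018, 0, 0.0006, 1]
  ],
  "force": 60
}}

```text
time: 27.6
ee_pos: [0.5614, 0.2155, 0.1757]
eef_rot: [0.641, 0.765, 0.045, -0.044]
ft_force: [-0.8, -11.3, 8.3]
width: 0.0196
```

```bash
python3 -c "
from h import *
fin(15);side();planes();go([0,0,0])"
```

```text
t 27.6 tcp [0.5614 0.2155 0.1757] yaw 100.11 F [ -0.8 -11.3   8.3] w 0.0196 q1,7 [ 0.29  0.4  -0.84  1.57  0.18  1.25 -0.37]
shift [-0.0055  0.0005 -0.004 ] turn [ 0.74 -7.21 -0.93]
upright back/front x by z [[0.065, -0.0354, -0.0018], [0.07, -0.0385, -0.0018], [0.075, -0.0389, -0.0005], [0.08, -0.0389, -0.0005], [0.085, -0.038, 0.0006], [0.09, -0.0388, 0.0006], [0.095, -0.0365, -0.0008], [0.1, -0.0375, -0.0009]]
lean deg [np.float64(-0.57), np.float64(2.04)]
heel z [0.0043 0.0143 0.0169] x -0.1164
post top x,y,z [[0.0001, -0.0212, 0.1334], [0.0143, 0.0002, 0.1367], [0.0275, 0.0216, 0.1393]]
post top slope deg 0.29
sq top x,y,z [[-0.016, -0.0091, 0.1438], [-0.0079, 0.001, 0.1499], [-0.0, 0.0119, 0.153]] slope -4.93
sq 255 yaw,roll slope deg [-1.01  0.12] y -0.0089
post 275 yaw,roll slope deg [0.26 0.08] y -0.0215
foot top 151 slope deg x,y [0.18 0.9 ] z 0.0153 x -0.112 -0.051
rail top 346 slope deg x,y [-0.07 -0.11] z 0.0012 x -0.2 -0.12
sq side min x@0 -0.0392 lean deg -0.46 sd 0.0008
sq side max x@0 0.0272 lean deg -19.37 sd 0.0164
post side min x@0 -0.0006 lean deg 0.62 sd 0.0007
post side max x@0 0.0405 lean deg -7.75 sd 0.003
t 27.8 tcp [0.5614 0.2155 0.1757] yaw 100.11 F [ -0.8 -10.    9.1] w 0.0198 q1,7 [ 0.29  0.4  -0.84  1.57  0.18  1.25 -0.37]
shift [-0.1347 -0.5924  0.153 ]
```

View pics/z15.png

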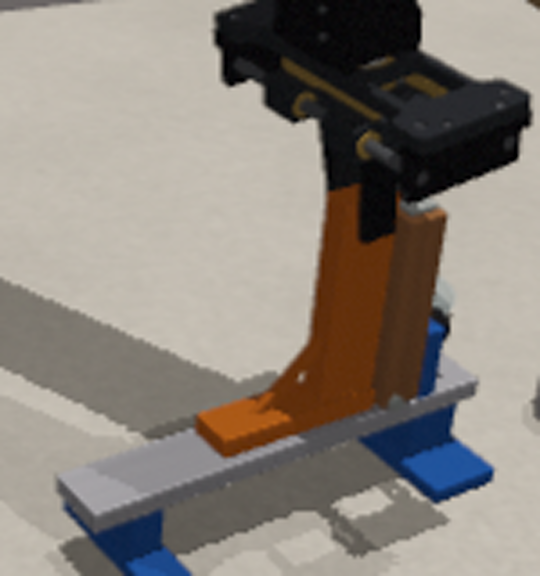

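View pics/w15.png

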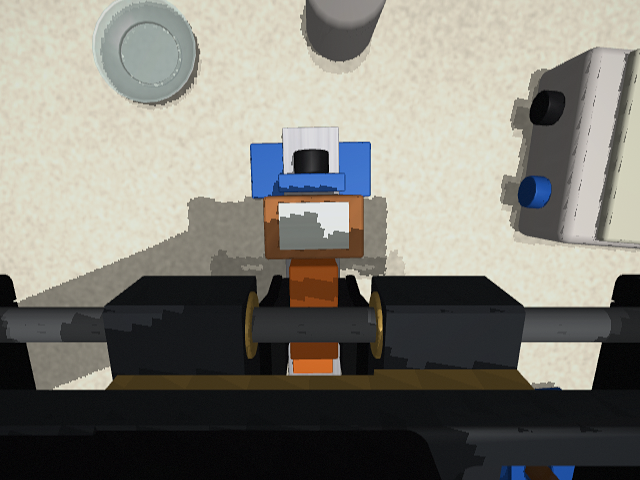

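The roll is fixed. The TCP has crept about 4 mm forward on the square, so I check that the fingers clear the post before handing in.

Run:
```python
from h import *
im,d=camera("scene");cv2.imwrite("pics/z16.png",cv2.resize(im[170:260,370:440],None,fx=6.5,fy=6.5,interpolation=2))
a=np.radians(101);B=np.c_[[np.cos(a),np.sin(a),0],[-np.sin(a),np.cos(a),0],[0,0,1]]
b=np.zeros(d.shape,bool);b[150:310,300:450]=1
p,u,v=pts("scene",im,d,b&(im.max(2)<50));X=(p-[.5587,.2314,.06])@B
for z in np.arange(.095,.165,.01):
    q=X[(abs(X[:,2]-z)<.005)&(X[:,0]<.02)&(X[:,1]>-.06)]
    if len(q): print(z.round(3),len(q),"x",np.percentile(q[:,0],[2,98]).round(4),"y",np.percentile(q[:,1],[2,98]).round(4))
```

```text
0.125 6 x [-0.0279 -0.0001] y [-0.0169 -0.0077]
0.135 38 x [-0.0308 -0.0105] y [-0.0198 -0.0132]
0.145 40 x [-0.0329 -0.0105] y [-0.0196 -0.0077]
0.155 69 x [-0.0336 -0.0137] y [-0.0203  0.0169]
0.165 73 x [-0.0359 -0.015 ] y [-0.0227  0.0169]
```

View pics/z16.png

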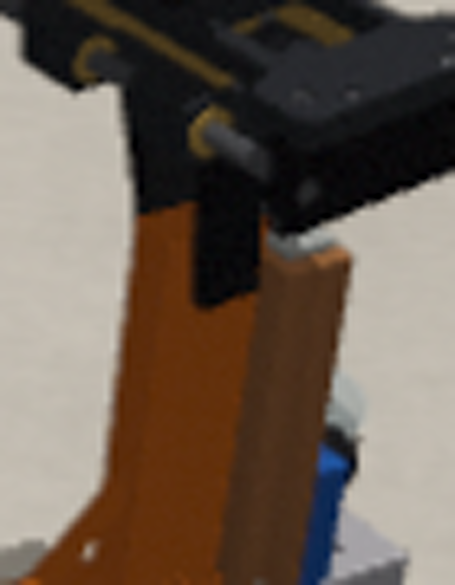

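Run:
```python
from h import *
im,d=camera("scene")
a=np.radians(101);B=np.c_[[np.cos(a),np.sin(a),0],[-np.sin(a),np.cos(a),0],[0,0,1]]
b=np.ones(d.shape,bool)
p,u,v=pts("scene",im,d,b);X=((p-[.5587,.2314,.06])@B).reshape(480,640,3) if len(p)==480*640 else None
if X is None:
    X=np.full((480,640,3),np.nan);X[v,u]=(p-[.5587,.2314,.06])@B
for r in range(205,224,3):
    print(r,[(c,*(X[r,c]*1000).round(0).astype(int).tolist(),im[r,c].tolist()) for c in range(398,416,2) if not np.isnan(X[r,c,0])])
```

```text
205 [(398, -31, -5, 152, [9, 45, 95]), (400, -33, -14, 157, [8, 15, 26]), (402, -32, -18, 159, [11, 10, 11]), (404, -27, -19, 157, [10, 8, 10]), (406, -22, -19, 157, [10, 8, 7]), (408, -15, -18, 154, [11, 8, 9]), (410, -3, -11, 147, [11, 44, 90]), (412, -68, -84, 199, [27, 27, 27]), (414, -64, -85, 198, [8, 9, 8])]
208 [(398, -30, -6, 145, [10, 48, 99]), (400, -34, -15, 151, [10, 12, 17]), (402, -29, -16, 150, [10, 10, 6]), (404, -26, -19, 150, [10, 7, 9]), (406, -19, -18, 148, [12, 9, 11]), (410, 3, -6, 137, [20, 46, 82]), (412, 6, -9, 137, [60, 68, 75]), (414, 8, -13, 139, [86, 88, 87])]
211 [(398, -30, -7, 139, [9, 48, 99]), (400, -32, -15, 143, [8, 10, 17]), (402, -30, -19, 144, [10, 8, 8]), (404, -24, -18, 143, [12, 11, 8]), (406, -19, -19, 141, [6, 7, 6]), (408, -13, -18, 139, [10, 8, 9]), (410, 1, -10, 132, [22, 38, 62]), (412, 0, -16, 135, [28, 46, 73]), (414, 1, -21, 137, [34, 60, 94])]
214 [(398, -28, -6, 130, [12, 48, 99]), (400, -30, -14, 135, [11, 12, 17]), (402, -28, -17, 136, [10, 9, 7]), (404, -25, -20, 137, [10, 8, 10]), (406, -18, -19, 134, [12, 9, 11]), (408, -12, 
[... 375 characters left out ...]
(412, 1, -18, 122, [26, 45, 70]), (414, 4, -21, 122, [28, 49, 77])]
220 [(398, -30, -10, 118, [12, 49, 99]), (400, -22, -7, 115, [9, 48, 98]), (402, -17, -8, 114, [13, 48, 99]), (404, -11, -8, 112, [10, 47, 98]), (406, -7, -10, 112, [12, 48, 99]), (408, -2, -11, 111, [14, 47, 93]), (410, 0, -15, 113, [27, 44, 69]), (412, -1, -22, 117, [27, 45, 72]), (414, 4, -22, 115, [29, 49, 77])]
223 [(398, -28, -10, 110, [11, 48, 98]), (400, -20, -7, 107, [11, 47, 99]), (402, -16, -9, 106, [13, 49, 99]), (404, -10, -9, 105, [12, 48, 98]), (406, -4, -9, 103, [6, 46, 98]), (408, 0, -10, 103, [20, 42, 77]), (410, 2, -14, 104, [26, 44, 69]), (412, 1, -21, 108, [28, 48, 74]), (414, 6, -22, 107, [27, 48, 75])]
```

The fingers span x ≈ -31 to -11 mm, about 10 mm clear of the post. The push is steady at about 10 N, so I hand in.

```bash
python3 -c "
from h import *
go([0,0,0]);close_job();go([0,0,0])"
```

```text
t 27.9 tcp [0.5614 0.2155 0.1758] yaw 100.12 F [ -1.2 -11.2   8.2] w 0.0196 q1,7 [ 0.29  0.4  -0.84  1.57  0.18  1.25 -0.37]
shift [-0.1347 -0.5924  0.153 ] the job is handed in; nothing more can be done
the job is handed in; nothing more can be done
```

I stood the square on the rail about 45 mm short of the post, slid it along to push the post upright, and handed in at 27.9 s. The gripper was still holding it at 60 N with about 11 N of push and 8 N down.

**Last checks:**
- **Foot:** flat along the rail within about 0.2°, heel top at 14.3 mm (nominal 14).
- **Square:** front face at rail x ≈ 0, roll about 0.1°.
- **Post:** top front edge at x ≈ 0.1 mm, so it is at its stop.
- **Fingers:** about 10 mm clear of the post. I saw no other object moved, but did not measure them at the end.

**What went wrong or disagreed:**
- **First slide:** the square tipped forward in the grip. I backed up, levelled it at low grip force, and slid again at 60 N.
- **Pressing in:** the heel lifted about 2 mm, and I corrected that. The pads rotated on the upright, so the tool ended about 7° off vertical and about 4 mm further forward on the square. The square itself stayed level.
- **Noise:** some scene-camera fits disagreed by up to about 1°: foot-top cross slope 0.9°, square-side yaw -1.0°, post-edge lean between -0.3° and +0.6°. I took this as measurement noise and did not resolve it.

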